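Chock the washed mower rollers on the drying board and start the blower

ROBOT

A 6-joint arm with a two-finger parallel gripper is mounted at the origin on the work surface. World frame = base frame: x ahead of the robot, y to its left, z up, the work surface at z = 0. Lengths are in m, angles in degrees, forces in N, time in s.
With the tool pointing down it reaches from about 0.375 to 0.9 m from the base axis. Payload 3.1 kg.
Tool frame: the origin (TCP) lies at the very end of the fingers, on their centre line; the grasp point (between the pads) lies 19 mm behind it (grip_point_offset is the distance from the TCP to the grasp point, in m); y points along the fingers, x is the direction in which the jaws open and shut, and the axes are right-handed (so a half turn about y gives the same grasp; the last joint's range is limited). The gripper opens to 87 mm and grips with 3 to 60 N. Pads are 19 mm wide; open, the fingers measure 117 mm over their backs; the gripper's body (75 mm by 190 mm) begins 51 mm behind the grasp point.
Start: joints at [60.705, 30.224, 82.088, -0, 67.689, -10.227], TCP at [0.204, 0.591, 0.183] pointing down, gripper open.
Joint ranges: [-176.69, 176.69], [-43.24, 126.21], [12.49, 139.97], [-82, 262], [0, 151.66], [-163.58, 163.58]. Speed limits (degrees/s): [159.86, 159.86, 180, 180, 180, 180].

INTERFACE

Orientations are given as a 3x3 rotation matrix whose columns are the frame's x, y, z axes.
In Python, from rig import * gives the robot as it stands.
- The arm moves only by the tool send_rows, never from a script. Its argument "moves" is text: rows parted by semicolons, each of 5 numbers parted by spaces: the finger opening in mm, from 0 to 87, then the shift along the tool's x, y, z in mm, then the turn about the tool's y in degrees. In form: fingers dx dy dz yaw; .... A call has 1 to 20 rows; each row shifts and turns the commanded pose from where the row before left it, along the tool's axes as they then stand; what a row does not reach is not made up. A row lasts 1/12 s, in which the tool goes at most 41.7 mm and 7.16 degrees, less where a joint would pass 70% of its speed; a pose out of reach is approached as far as the arm can. A call is refused whole if a number of a shift passes 41.7 or a number of a turn 7.16, either way. A call with a gripper value outside its range is refused whole. The fingers move at their own pace and stop on an object; the grip force is fixed at half the most. Time passes only in rows, so rows that do not move let the fingers close. It gives the time, the measured TCP pose, the force and the opening at its end, in the units of the state.
- read_state(): the state, without advancing time (a new reading comes with each control period).
- capture(name): name is "scene" or "top" or "wrist"; returns a dict with "image" (420x560x3 uint8, blue, green, red), "z_map" (420x560 float32, m along the optical axis (not along the pixel's ray), 0 where there is no reading), "mtx" (3x3 intrinsics, pixels), "distortion" ([k1, k2, p1, p2, k3] as OpenCV has them; the pictures are not rectified), "origin" and "rotation" of the camera in the world; the wrist camera has in their place "tool_from_camera" (4x4, takes a point from camera to tool coordinates, whose origin is the TCP and whose axes are the tool frame's). Camera axes: x right, y up, looking along -z (the intrinsics and any distortion apply to the point x, -y, -z); pixel columns grow to the right and rows downward; lengths in m; the calibration is good to about 2 mm. A picture is of the moment at which its call begins: read the wrist's pose just before it.
- hand_in(): hands the job in, once; it reports no verdict.
Trained networks look in a picture, given as the dict that the camera call returned (one of the last four; its "shot" number tells which), for a name from the list of things; names that differ only in an ending like _2 or _b are one class to them, and where a whole thing is asked for, a point or a joint stands for the part that bears it (a point fixed in the world has none). Each returns a list of dicts, best first, with "p" (0 to 1); they miss things now and then, are a little off and sometimes report something else, mostly with a low value. They report only what shows in the picture. A call takes as long as a camera call. They do not tell look-alikes from the thing itself.
- search_frame(picture, name): "bbox" ([left, top, right, bottom] in pixels, round what is visible of it).
- masks_of(picture, name): "region" (420x560 bool, what is visible of it) and "bbox" ([left, top, right, bottom] in pixels, round what is visible of it).
- mark_of(picture, name): "pixel" ([row, column] in pixels: a listed point, or the origin of a listed thing).
The state is a dict: "time_s": time; "joint_positions": joint angles; "qvel": joint speeds; "tau": joint torques, N m; "position": TCP position; "tcp_rot": TCP orientation; "force": force on the tool from outside, world axes, zero at the start; "moment": the same for the moment, N m; "opening": opening from 0.0 (shut) to 1.0 (fully open).
Only numpy, scipy, OpenCV 4.12 (cv2) and the standard library are available. Lean on these libraries where they do the work, as an engineer would, in place of code of your own. Each camera call takes 0.05 s, during which the arm holds its last target. There are 200 camera calls.

TASK

First slide the drying blower's red control all the way back to off. Then set every washed roller from the rack on the blue band of the sloping drying board, lying across the slope and each resting against the sloping face of its own yellow chock on its downhill side, so that it stays put when you let go. When all of them rest there, slide the blower's control to the green lines; leave the other things on the bench alone.

Things in the scene. Friction and masses are not known exactly. Their poses are not given: they have to be found in the camera images.
- roller_a: Washed mower deck roller: a black rubber cylinder, 60 mm diameter, 50 mm long, orange hub discs on its flat ends, about 0.24 kg. Origin at its centre; its y axis is its roll axis (x and z turn as it rolls). Starts in a slot of the rack with its axis level. Best gripped end to end (50 mm) from above. One of the three may be absent.
- chock_a: Yellow wheel chock, 44 mm wide (y), 32 mm high, x from -25 to +19 mm, about 0.18 kg. Origin on its underside. Upright block at x -25 to -3 mm (flat sides at y = +-22 mm: grip it there); its 45 degree sloping face runs down towards +x to the toe: the roller leans on that face. Starts standing loose on the bench between robot and board, toe away from the robot.
- seat_a (a point): Point fixed to chock_a at (37.4, 0, 30) mm in its frame: where the centre of a roller lies when it rests against that chock's sloping face on the same surface.
- roller_b: Washed mower deck roller: a black rubber cylinder, 60 mm diameter, 50 mm long, orange hub discs on its flat ends, about 0.24 kg. Origin at its centre; its y axis is its roll axis (x and z turn as it rolls). Starts in a slot of the rack with its axis level. Best gripped end to end (50 mm) from above. One of the three may be absent.
- chock_b: Yellow wheel chock, 44 mm wide (y), 32 mm high, x from -25 to +19 mm, about 0.18 kg. Origin on its underside. Upright block at x -25 to -3 mm (flat sides at y = +-22 mm: grip it there); its 45 degree sloping face runs down towards +x to the toe: the roller leans on that face. Starts standing loose on the bench between robot and board, toe away from the robot.
- seat_b (a point): Point fixed to chock_b at (37.4, 0, 30) mm in its frame: where the centre of a roller lies when it rests against that chock's sloping face on the same surface.
- roller_c: Washed mower deck roller: a black rubber cylinder, 60 mm diameter, 50 mm long, orange hub discs on its flat ends, about 0.24 kg. Origin at its centre; its y axis is its roll axis (x and z turn as it rolls). Starts in a slot of the rack with its axis level. Best gripped end to end (50 mm) from above. One of the three may be absent.
- chock_c: Yellow wheel chock, 44 mm wide (y), 32 mm high, x from -25 to +19 mm, about 0.18 kg. Origin on its underside. Upright block at x -25 to -3 mm (flat sides at y = +-22 mm: grip it there); its 45 degree sloping face runs down towards +x to the toe: the roller leans on that face. Starts standing loose on the bench between robot and board, toe away from the robot.
- seat_c (a point): Point fixed to chock_c at (37.4, 0, 30) mm in its frame: where the centre of a roller lies when it rests against that chock's sloping face on the same surface.
- board: Fixed plywood drying board, 240 (x) by 380 mm (y); origin on the bench under its middle. Top face slopes 8 deg, rising to its +x: height 30 mm + 0.14 x. Low edge: lip 20 mm high, inner side x = -115 mm; side rails 10 mm high, inner y = +-182 mm. Blue band x = 0 to +80 mm; white lines at y = +-55 mm make 3 lanes. A roller with nothing below it rolls down to the lip.
- rack: Grey plastic rack fixed on the bench, 250 mm (x) by 100 mm (y), across the board from the blower. Origin on the bench under its middle; plate top at 10 mm; three slots at x = -80, 0, +80 mm, each between two ribs 8 mm high, holding a roller with its axis along the rack's y, so its centre is 40 mm above the bench.
- blower: Yellow drying blower fixed on the bench: a low console (230 by 100 mm, 35 mm high, origin on the bench under it) with the slide control along its x, and a fan tower 140 mm high (handle to 170 mm) standing at x = +120 to +220 mm.
- speed (a joint): Position of the blower's red slide grip along its track, in m: 0 = off (the end stop nearest the robot, black lines), grows towards the blower's +x, end stop at 0.12. The green lines are at 0.085. Stiff by friction (about 1.5 N), stays where it is left.
- speed_top (a point): Centre of the top of the red slide grip, which is 28 mm wide across the track, 20 mm along it and 40 mm high, its top about 90 mm above the bench. Its y axis points along the track, the way the joint grows (the blower's +x).
- mark (a point): Where point speed_top is when the grip stands at the green lines on the console.
- brush: Wash brush lying along x, 200 mm long, 42 mm wide, 20 mm high, beside the board (y about 0.245 m); its origin is under its middle. A bystander: leave it alone.
- driver: Screwdriver, 200 mm long, 26 mm high, lying on the bench. A bystander: leave it alone.
Mind the look-alikes: they are no part of the job. What is shaped like the roller_a but pink or turquoise is not meant.

How it is judged (in metres and radians):
On the way, in this order (a step that is already met when the one before it is completed fails the run):
1. the blower's control is slid back to off (value of joint speed below 0.007 m), for 0.2 s.
2. with the control still off, every roller stands let go on the blue band, at rest against its own chock (x of roller_a in the frame of board between 0 and 0.08 m and y of roller_a in the frame of board between -0.185 and 0.185 m and z of roller_a in the frame of board between 0.054 and 0.078 m and angle between the y axis of each of roller_a, roller_b, roller_c and the y axis of board, either way round below 0.35 rad and linear speed of each of roller_a, roller_b, roller_c below 0.02 m/s and contact force between the fingers and roller_a below 0.05 N and ((distance between roller_a and seat_a below 0.012 m and angle between chock_a's own z axis and vertical below 0.3 rad) or (distance between roller_a and seat_b below 0.012 m and angle between chock_b's own z axis and vertical below 0.3 rad) or (distance between roller_a and seat_c below 0.012 m and angle between chock_c's own z axis and vertical below 0.3 rad)) and x of roller_b in the frame of board between 0 and 0.08 m and y of roller_b in the frame of board between -0.185 and 0.185 m and z of roller_b in the frame of board between 0.054 and 0.078 m and contact force between the fingers and roller_b below 0.05 N and ((distance between roller_b and seat_a below 0.012 m and angle between chock_a's own z axis and vertical below 0.3 rad) or (distance between roller_b and seat_b below 0.012 m and angle between chock_b's own z axis and vertical below 0.3 rad) or (distance between roller_b and seat_c below 0.012 m and angle between chock_c's own z axis and vertical below 0.3 rad)) and x of roller_c in the frame of board between 0 and 0.08 m and y of roller_c in the frame of board between -0.185 and 0.185 m and z of roller_c in the frame of board between 0.054 and 0.078 m and contact force between the fingers and roller_c below 0.05 N and ((distance between roller_c and seat_a below 0.012 m and angle between chock_a's own z axis and vertical below 0.3 rad) or (distance between roller_c and seat_b below 0.012 m and angle between chock_b's own z axis and vertical below 0.3 rad) or (distance between roller_c and seat_c below 0.012 m and angle between chock_c's own z axis and vertical below 0.3 rad)) and value of joint speed below 0.012 m), for 0.4 s.
3. the control is slid to the green lines (value of joint speed between 0.077 and 0.093 m), for 0.2 s.
At the end, for the whole second after the job is handed in: Every roller present lies still and let go on the board, centre over the blue band (0-80 mm in board x), axis within 0.35 rad of board y, centre within 12 mm of the seat of a chock standing on its base; control within 8 mm of the green lines (0.077-0.093) (all of step 3 and x of roller_a in the frame of board between 0 and 0.08 m and y of roller_a in the frame of board between -0.185 and 0.185 m and z of roller_a in the frame of board between 0.054 and 0.078 m and angle between the y axis of each of roller_a, roller_b, roller_c and the y axis of board, either way round below 0.35 rad and linear speed of each of roller_a, roller_b, roller_c below 0.02 m/s and contact force between the fingers and roller_a below 0.05 N and ((distance between roller_a and seat_a below 0.012 m and angle between chock_a's own z axis and vertical below 0.3 rad) or (distance between roller_a and seat_b below 0.012 m and angle between chock_b's own z axis and vertical below 0.3 rad) or (distance between roller_a and seat_c below 0.012 m and angle between chock_c's own z axis and vertical below 0.3 rad)) and x of roller_b in the frame of board between 0 and 0.08 m and y of roller_b in the frame of board between -0.185 and 0.185 m and z of roller_b in the frame of board between 0.054 and 0.078 m and contact force between the fingers and roller_b below 0.05 N and ((distance between roller_b and seat_a below 0.012 m and angle between chock_a's own z axis and vertical below 0.3 rad) or (distance between roller_b and seat_b below 0.012 m and angle between chock_b's own z axis and vertical below 0.3 rad) or (distance between roller_b and seat_c below 0.012 m and angle between chock_c's own z axis and vertical below 0.3 rad)) and x of roller_c in the frame of board between 0 and 0.08 m and y of roller_c in the frame of board between -0.185 and 0.185 m and z of roller_c in the frame of board between 0.054 and 0.078 m and contact force between the fingers and roller_c below 0.05 N and ((distance between roller_c and seat_a below 0.012 m and angle between chock_a's own z axis and vertical below 0.3 rad) or (distance between roller_c and seat_b below 0.012 m and angle between chock_b's own z axis and vertical below 0.3 rad) or (distance between roller_c and seat_c below 0.012 m and angle between chock_c's own z axis and vertical below 0.3 rad))); the robot touches nothing.
It fails at once if a bystander (brush, screwdriver) is moved more than 40 mm (distance of any of brush, driver from where it was at the start of the episode above 0.04 m).
Of roller_a, roller_b, roller_c only 2 to 3 are there at a start; the rules pass over those that are not, and their reading is None.
At some moment in a run one of chock_a, chock_b, chock_c may be knocked a few centimetres aside while the robot is not near it.
It also fails if it takes over 210 s, if anything falls off the work surface, if the arm or the gripper's body presses on something with over 40 N, if the wrist force passes 120 N, or if a joint passes its speed limit or range.

## Working session

There is one attempt and no reset: what is moved stays moved. The work goes in short steps, Python scripts to look and compute and a tool call to move; the robot and the scene stay as the last step left them, time stands still between calls to the robot, and variables do not carry over. Pictures are saved under pics/ and viewed, about 12 in all and at most 16, crops included, and the job is handed in when it is done.

Besides the shell and the picture viewer there is one more tool, called after ">>>" as a command line: name --argument value ..., lists and objects as JSON in quotes. send_rows: Moves the arm, as the interface text tells. Its arguments: {"type":"object","properties":{"moves":{"type":"string"}},"required":["moves"]}

```bash
ls; mkdir -p pics
cat > h.py <<'E'
from rig import *
import numpy as np, cv2
def cam(name):
    s=read_state(); c=capture(name)
    if 'tool_from_camera' in c:
        T=np.eye(4); T[:3,:3]=np.array(s['tcp_rot']); T[:3,3]=s['position']
        M=T@np.array(c['tool_from_camera']); c['R'],c['o']=M[:3,:3],M[:3,3]
    else: c['R'],c['o']=np.array(c['rotation']),np.array(c['origin'])
    return c
def ray(c,uv):
    p=cv2.undistortPoints(np.array(uv,float).reshape(-1,1,2),np.array(c['mtx']),np.array(c['distortion'])).reshape(-1,2)
    return np.c_[p[:,0],-p[:,1],-np.ones(len(p))]@c['R'].T
def at_z(c,uv,z):
    d=ray(c,uv); return c['o']+d*((z-c['o'][2])/d[:,2])[:,None]
def pts(c,mask):
    v,u=np.nonzero(mask&(c['z_map']>0)); 
    return c['o']+ray(c,np.c_[u,v])*c['z_map'][v,u][:,None]
def proj(c,P):
    q=(np.atleast_2d(P)-c['o'])@c['R']; q=q*[1,-1,-1]
    return cv2.projectPoints(q,np.zeros(3),np.zeros(3),np.array(c['mtx']),np.array(c['distortion']))[0].reshape(-1,2)
E
python3 - <<'E'
from h import *
s=read_state(); print(s['time_s'],np.round(s['tcp_rot'],3).tolist(),s['position'])
for n in('top','scene'):
    c=cam(n); cv2.imwrite(f'pics/{n}0.png',c['image']); print(n,c['o'].round(3))
    for t in('roller_a','chock_a','board','rack','blower','speed','brush','driver'):
        for r in masks_of(c,t):
            if r['p']<.3: continue
            P=pts(c,r['region']); print(t,round(r['p'],2),np.round(r['bbox']),np.median(P,0).round(3),P.min(0).round(3),P.max(0).round(3))
    for t in('speed_top','mark','board','rack','blower'):
        print(t,[(round(r['p'],2),np.round(r['pixel'])) for r in mark_of(c,t)][:3])
E
```

```text
pics
0.0 [[0.327, -0.001, -0.945], [0.945, -0.002, 0.327], [-0.002, -1.0, 0.0]] [0.20374851 0.58998784 0.18206908]
top [0.4   0.021 1.203]
roller_a 0.97 [144. 270. 177. 303.] [0.308 0.317 0.055] [0.271 0.285 0.   ] [0.344 0.356 0.065]
roller_a 0.88 [134. 188. 162. 214.] [0.509 0.339 0.063] [ 0.481  0.315 -0.002] [0.541 0.392 0.076]
roller_a 0.81 [ 92. 276. 127. 307.] [0.297 0.437 0.053] [ 0.262  0.406 -0.004] [0.329 0.496 0.066]
roller_a 0.66 [141. 152. 166. 178.] [0.586 0.325 0.065] [0.56  0.303 0.017] [0.621 0.355 0.075]
roller_a 0.6 [137. 224. 166. 248.] [0.429 0.336 0.064] [0.399 0.314 0.005] [0.461 0.384 0.077]
roller_a 0.36 [213. 224. 235. 244.] [0.424 0.167 0.026] [ 0.398  0.139 -0.004] [0.451 0.196 0.039]
chock_a 0.88 [363. 228. 383. 250.] [ 0.413 -0.192  0.028] [ 0.389 -0.219  0.   ] [ 0.438 -0.167  0.037]
chock_a 0.65 [269. 222. 293. 246.] [0.426 0.028 0.027] [ 0.402 -0.001 -0.003] [0.45  0.055 0.038]
chock_a 0.62 [211. 225. 235. 248.] [0.424 0.166 0.026] [ 0.398  0.139 -0.004] [0.453 0.195 0.039]
board 0.62 [215.  87. 379. 195.] [ 0.642 -0.017  0.031] [ 0.518 -0.22  -0.006
[... 1917 characters left out ...]
0.59 [322. 194. 386. 227.] [0.609 0.241 0.017] [ 0.482  0.222 -0.003] [0.685 0.283 0.025]
brush 0.46 [255. 229. 275. 243.] [0.426 0.021 0.023] [ 0.398 -0.     0.   ] [0.45  0.056 0.035]
driver 0.88 [151. 270. 184. 345.] [ 0.363 -0.309  0.022] [ 0.313 -0.361 -0.003] [ 0.398 -0.179  0.036]
driver 0.69 [253. 227. 274. 247.] [0.425 0.022 0.022] [ 0.386 -0.    -0.001] [0.45  0.068 0.035]
driver 0.41 [181. 352. 196. 374.] [ 0.5   -0.368  0.086] [ 0.468 -0.379  0.047] [ 0.506 -0.348  0.092]
speed_top [(0.77, array([360., 190.])), (0.43, array([165., 318.]))]
mark [(0.64, array([365., 198.]))]
board [(0.73, array([283., 331.]))]
rack [(0.63, array([182., 340.]))]
blower [(0.84, array([380., 197.]))]
```

Run:
```python
import cv2,numpy as np
a=cv2.imread('pics/top0.png'); cv2.imwrite('pics/top0c.png',cv2.resize(a[80:330,80:480],(800,500),interpolation=cv2.INTER_CUBIC))
```

```text
(no output)
```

View pics/top0c.png

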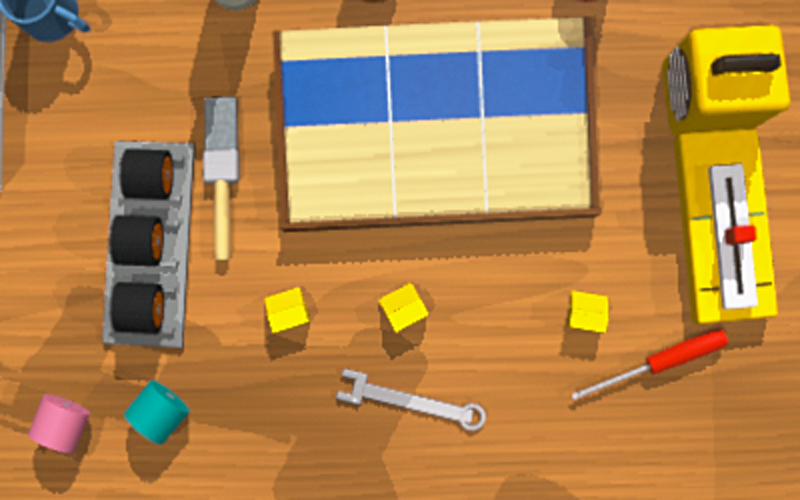

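View pics/scene0.png

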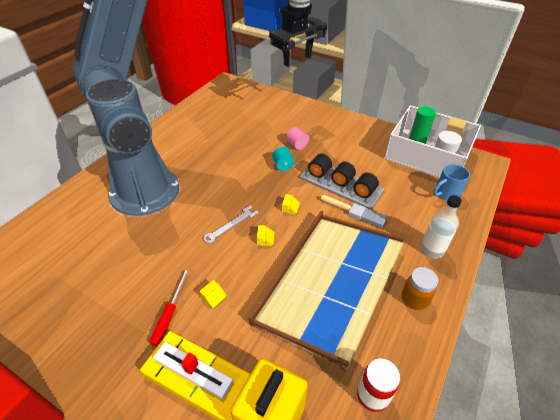

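The picture shows three black rollers in the rack at full-image pixels (154,166), (148,200) and (149,233). The pink one at (110,291) and the turquoise one at (158,286) are the look-alikes on the bench. The chocks are at (223,235), (281,233) and (374,236), the red grip is at (450,197), and the green line crosses the track near row 187. Next I'll measure the poses.

```bash
cat >> h.py <<'E'
def rect(P):
    (x,y),(w,h),a=cv2.minAreaRect((P[:,:2]*1000).astype(np.float32)); return np.round([x,y,w,h],1),round(a,1)
def hsv(c): return cv2.cvtColor(c['image'],cv2.COLOR_BGR2HSV)
def chocks(c):
    """yellow blocks: origin xy (mm) and yaw from the top of the upright block"""
    h=hsv(c); m=cv2.inRange(h,(22,150,100),(35,255,255)); out=[]
    n,l,st,_=cv2.connectedComponentsWithStats(m)
    for i in range(1,n):
        if st[i,4]<80: continue
        out.append(pts(c,l==i))
    return out
E
python3 - <<'E'
from h import *
c=cam('top'); h=hsv(c); X=pts(c,c['z_map']>0) 
b=cv2.inRange(h,(100,120,80),(125,255,255)); b[:, :200]=0; b[:,400:]=0
P=pts(c,b>0); print('blue',rect(P),P.mean(0).round(3))
A=np.c_[P[:,:2],np.ones(len(P))]; print('plane',np.linalg.lstsq(A,P[:,2],rcond=None)[0].round(4))
for t in('board','rack','blower','brush'):
    r=masks_of(c,t)[0]; Q=pts(c,cv2.erode(r['region'].astype(np.uint8),np.ones((2,2)))>0); Q=Q[Q[:,2]>.006]; print(t,rect(Q))
    if t=='blower':
        Q=Q[(Q[:,2]>.025)&(Q[:,2]<.045)]; print('console',rect(Q))
r=cv2.inRange(h,(0,150,100),(6,255,255)); r[:,:430]=0; r[:,470:]=0; r[205:]=0; Q=pts(c,r>0); Q=Q[Q[:,2]>.08]; print('grip',rect(Q),Q.mean(0).round(3))
g=cv2.inRange(h,(38,60,30),(85,255,255)); g[:,:405]=0; g[:,480:]=0;Q=pts(c,g>0); print('green',len(Q),Q.round(3)[::2].tolist())
k=((h[...,2]<60)).astype(np.uint8); k[:200]=0;k[240:]=0;k[:,:425]=0;k[:,470:]=0; Q=pts(c,k>0);print('black',len(Q),Q.round(3)[::3].tolist())
for Q in chocks(c):
    T=Q[Q[:,2]>.026]; 
    if len(T)>20: print('ch',len(Q),Q.mean(0).round(3),rect(Q[Q[:,2]>.005]),rect(T))
d=cv2.inRange(h,(0,0,0),(180,255,60)); 
for r in masks_of(c,'roller_a')[:6]:
    Q=pts(c,r['region']); Q=Q[Q[:,2]>.05]; 
    if len(Q): print('r',r['bbox'],rect(Q),Q[:,2].max())
E
```

```text
blue (array([687. , -16.3,  78.6, 363.8]), 1.3) [ 0.687 -0.015  0.037]
plane [ 0.1387  0.0033 -0.0588]
board (array([643.7, -18. , 239.5, 381.9]), 1.3)
rack (array([509.5, 336.4,  99.5, 248.9]), 86.1)
blower (array([ 561.5, -361.1,  325.5,  117.9]), 3.7)
console (array([ 558.9, -361.4,  321.6,  107.6]), 4.7)
brush (array([585.6, 245.5,  41. , 194.1]), 87.4)
grip (array([ 497.1, -364.1,   24.5,   16.2]), 89.6) [ 0.497 -0.363  0.089]
green 14 [[0.527, -0.399, 0.035], [0.526, -0.402, 0.038], [0.526, -0.407, 0.04], [0.524, -0.395, 0.037], [0.523, -0.335, 0.036], [0.523, -0.34, 0.036], [0.521, -0.326, 0.035]]
black 32 [[0.485, -0.366, 0.052], [0.483, -0.368, 0.051], [0.478, -0.368, 0.051], [0.471, -0.367, 0.054], [0.466, -0.368, 0.048], [0.464, -0.369, 0.054], [0.459, -0.368, 0.049], [0.457, -0.37, 0.051], [0.45, -0.37, 0.049], [0.442, -0.368, 0.052], [0.435, -0.371, 0.049]]
ch 4921 [ 0.586 -0.353  0.075] (array([ 563.2, -360.7,  330.2,  109.5]), 2.9) (array([ 563.7, -360.9,  329.1,  109.5]), 3.0)
ch 365 [0.425 0.027 0.023] (array([425.6,  27.2,  44.1,  43.9]), 26.9) (array([418.4,  23.4,  27.4,  44.1]), 25.1)
ch 372 [0.425 0.166 0.023] (array([425.4, 167. ,  44.3,  44.7]), 17.1) (array([416.6, 164.4,  25.9,  43.9]), 15.5)
ch 359 [ 0.414 -0.192  0.024] (array([ 414.4, -192.7,   45.1,   44.7]), 78.7) (array([ 404.7, -190.9,   44.9,   24.9]), 78.2)
r [144.7, 268.4, 175.8, 303.1] (array([306.7, 321.7,  50.8,  51. ]), 47.4) 0.06518769095215382
r [136.0, 221.0, 161.8, 247.0] (array([429.6, 341.3,  51.9,  56.3]), 88.7) 0.07719485526501435
r [92.8, 276.2, 126.8, 303.8] (array([293.6, 443. ,  48.8,  50.7]), 65.6) 0.0656386514939149
r [137.7, 154.1, 167.5, 177.9] (array([589.8, 330. ,  52. ,  56.2]), 84.9) 0.07548398563944558
r [135.8, 187.4, 161.5, 212.1] (array([511.1, 342.1,  52.3,  57.5]), 85.2) 0.07547351607276198
```

>>> send_rows --moves "87 0 0 0 -5.6;87 0 0 0 -5.7;87 0 0 0 -5.6;87 0 0 0 -5.7;87 -31.7 0 -16.6 0;87 -31.7 0 -16.6 0;87 -31.7 0 -16.6 0;87 -31.7 0 -16.6 0;87 -31.7 0 -16.6 0;87 -31.7 0 -16.6 0;87 -31.7 0 -16.6 0;87 -31.7 0 -16.6 0;87 -31.7 0 -16.6 0;87 -31.7 0 -16.6 0;87 -31.7 0 -16.6 0;87 -31.7 0 -16.6 0;87 -31.7 0 -16.6 0;87 -31.7 0 -16.6 0;87 -31.7 0 -16.6 0;87 -31.7 0 -16.6 0"

```text
time_s: 3.37
position: [0.5013, 0.0991, 0.1833]
tcp_rot: [[-0.061, 0.001, -0.998], [0.998, 0.0, -0.061], [0.0, -1.0, -0.001]]
force: [0.1, 1.1, -0.7]
opening: 1.003
```

```bash
cat >> h.py <<'E'
def go(x,y,z,th=None,s=None):
    """tool-axis shift (mm) from measured pose to target TCP (mm); turn first to heading th (deg of tool x)"""
    s=s or read_state(); R=np.array(s['tcp_rot']); p=np.array(s['position'])*1000
    t0=np.degrees(np.arctan2(R[1,0],R[0,0])); t=t0 if th is None else th
    k=np.radians(t); M=np.array([[np.cos(k),0,-np.sin(k)],[np.sin(k),0,np.cos(k)],[0,-1,0]])
    print('at',p.round(1),'th',t0.round(2),'-> turn',round(t0-t,2),'shift',(M.T@(np.array([x,y,z])-p)).round(1))
E
python3 -c "
from h import *
go(497,-364,110,93.5)"
```

```text
at [501.3  99.1 183.3] th 93.52 -> turn 0.02 shift [-462.    73.3   32.6]
```

>>> send_rows --moves "60 -35.5 0 2.5 0;60 -35.5 0 2.5 0;60 -35.5 0 2.5 0;60 -35.5 0 2.5 0;60 -35.5 0 2.5 0;60 -35.5 0 2.5 0;60 -35.5 0 2.5 0;60 -35.5 0 2.5 0;60 -35.5 0 2.5 0;60 -35.5 0 2.5 0;60 -35.5 0 2.5 0;60 -35.5 0 2.5 0;60 -36 0 2.5 0;60 0 24 0 0;60 0 25 0 0;60 0 24 0 0;60 0 0 0 0"

```text
time_s: 4.78
position: [0.4934, -0.3598, 0.1053]
tcp_rot: [[-0.061, -0.007, -0.998], [0.998, 0.007, -0.061], [0.008, -1.0, 0.007]]
force: [0.0, 0.6, -0.9]
opening: 0.691
```

Run:
```python
from h import *
c=cam('wrist'); cv2.imwrite('pics/w1.png',c['image']); h=hsv(c)
r=cv2.inRange(h,(0,150,80),(6,255,255))|cv2.inRange(h,(174,150,80),(180,255,255)); Q=pts(c,r>0); Q=Q[(Q[:,2]>.08)&(Q[:,2]<.1)]; print('grip',len(Q),rect(Q) if len(Q) else 0)
print(c['o'],[(x['p'],x['pixel'],at_z(c,x['pixel'][::-1],.09)) for x in mark_of(c,'speed_top')[:2]])
go(497,-364,62,93.5)
```

```text
grip 762 (array([ 494.6, -367.1,   20. ,   24.7]), 3.4)
[ 0.41238653 -0.3665565   0.3082128 ] [(0.85, [227.7, 269.4], array([[ 0.49559817, -0.369668  ,  0.09      ]]))]
at [ 496.1 -361.9  109.5] th 93.53 -> turn 0.03 shift [-2.1 47.5 -0.7]
```

View pics/w1.png

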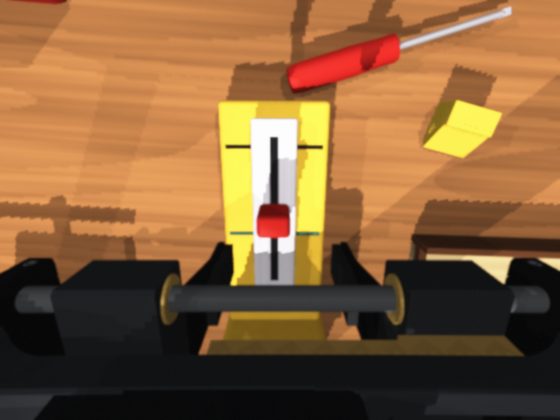

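The wrist view shows the red grip at pixel (273,220), between the open fingers. The green line is at row 233 and the black line at row 146. I'll go down and grip it.

>>> send_rows --moves "60 -1.9 16 0.4 0;60 -1.9 16 0.4 0;60 -1.8 15.5 0.4 0;60 0 0 0 0;10 0 0 0 0;10 0 0 0 0;10 0 0 0 0;10 0 0 0 0;10 0 0 0 0;10 0 0 0 0;10 0 0 0 0;10 0 0 0 0"

```text
time_s: 5.88
position: [0.4957, -0.368, 0.0627]
tcp_rot: [[-0.062, 0.0, -0.998], [0.998, -0.0, -0.062], [-0.0, -1.0, -0.0]]
force: [0.0, 0.1, -0.2]
opening: 0.174
```

Run:
```python
from h import *
c=cam('top'); h=hsv(c)
g=cv2.inRange(h,(38,60,30),(85,255,255)); g[:,:405]=0; g[:,480:]=0;Q=pts(c,g>0); print('green',len(Q),Q.mean(0))
s=read_state(); print(s['position'],s['opening'],s['force'])
```

```text
Traceback (most recent call last):
  File "h.py", line 17, in pts
    return c['o']+ray(c,np.c_[u,v])*c['z_map'][v,u][:,None]
                  ~~~^^^^^^^^^^^^^^
  File "h.py", line 11, in ray
    p=cv2.undistortPoints(np.array(uv,float).reshape(-1,1,2),np.array(c['mtx']),np.array(c['distortion'])).reshape(-1,2)
      ~~~~~~~~~~~~~~~~~~~^^^^^^^^^^^^^^^^^^^^^^^^^^^^^^^^^^^^^^^^^^^^^^^^^^^^^^^^^^^^^^^^^^^^^^^^^^^^^^^^^
cv2.error: OpenCV(4.12.0) /io/opencv/modules/calib3d/src/undistort.dispatch.cpp:347: error: (-215:Assertion failed) CV_IS_MAT(_src) && CV_IS_MAT(_dst) && (_src->rows == 1 || _src->cols == 1) && (_dst->rows == 1 || _dst->cols == 1) && _src->cols + _src->rows - 1 == _dst->rows + _dst->cols - 1 && (CV_MAT_TYPE(_src->type) == CV_32FC2 || CV_MAT_TYPE(_src->type) == CV_64FC2) && (CV_MAT_TYPE(_dst->type) == CV_32FC2 || CV_MAT_TYPE(_dst->type) == CV_64FC2) in function 'cvUndistortPointsInternal'
```

>>> send_rows --moves "10 0 0 0 0;10 0 0 0 0"

```text
time_s: 6.1
position: [0.4956, -0.3679, 0.0625]
tcp_rot: [[-0.062, -0.0, -0.998], [0.998, 0.0, -0.062], [0.0, -1.0, 0.0]]
force: [-0.2, 0.0, 0.4]
opening: 0.124
```

Run:
```python
from h import *
c=cam('wrist'); cv2.imwrite('pics/w2.png',c['image'][100:420,80:480])
```

```text
(no output)
```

View pics/w2.png

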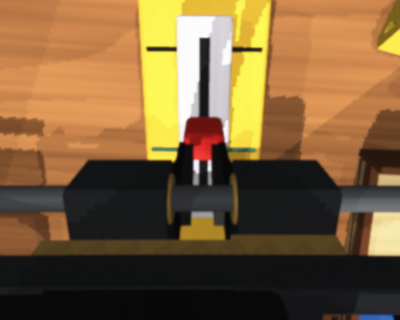

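Run:
```python
from h import *
for n in('wrist','scene'):
    c=cam(n); h=hsv(c)
    r=cv2.inRange(h,(0,150,80),(6,255,255))|cv2.inRange(h,(174,150,80),(180,255,255)); Q=pts(c,r>0); Q=Q[(Q[:,2]>.06)&(Q[:,2]<.1)&(abs(Q[:,1]+.367)<.05)&(abs(Q[:,0]-.48)<.1)]
    T=Q[Q[:,2]>.085]; print(len(Q),len(T),rect(T),Q.min(0),Q.max(0))
    if n=='scene':cv2.imwrite('pics/s2.png',cv2.resize(c['image'][300:420,120:280],(640,480),interpolation=cv2.INTER_CUBIC))
```

```text
1138 714 (array([ 494.3, -367.2,   19.1,   25.7]), 2.7) [ 0.4839425  -0.38012182  0.06013232] [ 0.50386273 -0.35454626  0.09197621]
132 47 (array([ 501.4, -365.4,    8.1,   25. ]), 4.8) [ 0.49198297 -0.37944733  0.06043275] [ 0.50597505 -0.35293946  0.09079692]
```

View pics/s2.png

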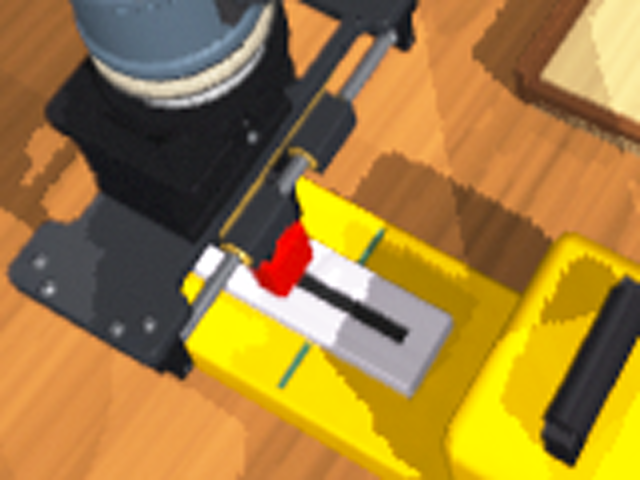

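Run:
```python
from h import *
c=cam('wrist'); s=read_state(); p=np.array(s['position']); print(p,s['opening'],s['force'])
print(proj(c,[p,p+[0,0,.019],p+[0,0,.03],[.4943,-.3672,.09]]))
z=c['z_map']; print(z[235:300:6,262:306:4].round(3))
cv2.imwrite('pics/w3.png',cv2.resize(c['image'][200:320,200:360],(800,600),interpolation=cv2.INTER_CUBIC))
```

```text
[ 0.49562373 -0.3679754   0.06249124] 0.11606231473834855 [ 0.05344787 -0.56640885  0.30191582]
[[282.00205793 232.92205585]
 [282.02080818 243.41643361]
 [282.03330965 250.41335744]
 [283.33380842 246.99259132]]
[[0.232 0.191 0.19  0.19  0.19  0.19  0.19  0.19  0.191 0.19  0.192]
 [0.176 0.19  0.19  0.189 0.19  0.19  0.189 0.19  0.19  0.19  0.177]
 [0.167 0.171 0.    0.191 0.19  0.19  0.19  0.174 0.172 0.173 0.168]
 [0.161 0.164 0.165 0.193 0.192 0.192 0.192 0.174 0.164 0.164 0.161]
 [0.154 0.157 0.156 0.195 0.195 0.196 0.196 0.173 0.157 0.158 0.154]
 [0.151 0.15  0.151 0.241 0.24  0.24  0.24  0.174 0.151 0.151 0.151]
 [0.145 0.146 0.145 0.241 0.24  0.242 0.241 0.172 0.146 0.145 0.142]
 [0.139 0.14  0.139 0.243 0.243 0.244 0.242 0.172 0.139 0.139 0.139]
 [0.134 0.134 0.134 0.244 0.244 0.245 0.245 0.245 0.134 0.135 0.134]
 [0.089 0.089 0.088 0.089 0.089 0.089 0.089 0.089 0.089 0.088 0.09 ]
 [0.088 0.088 0.088 0.087 0.087 0.088 0.088 0.087 0.088 0.089 0.088]]
```

View pics/w3.png

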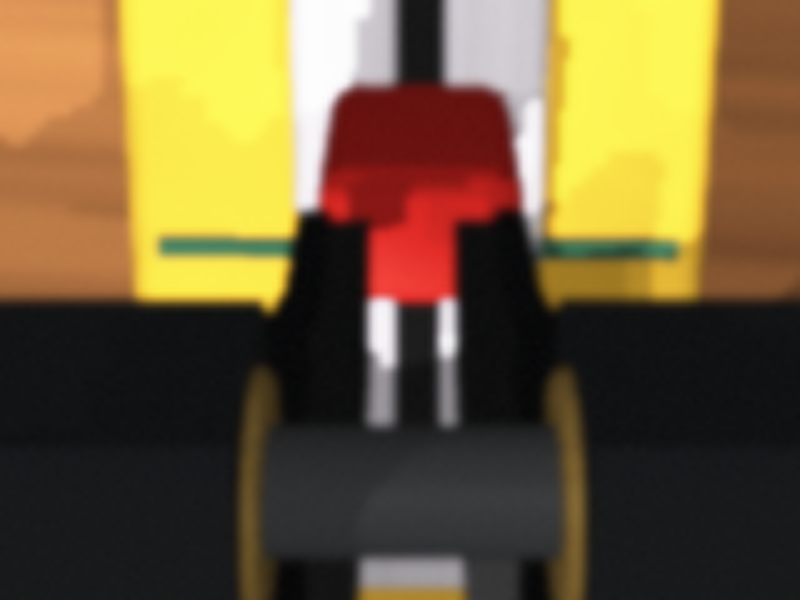

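>>> send_rows --moves "0 0 0 0 0;0 0 0 0 0;0 0 0 0 0;0 0 0 0 0;0 0 0 0 0;0 0 0 0 0"

```text
time_s: 6.8
position: [0.4956, -0.368, 0.0626]
tcp_rot: [[-0.062, -0.0, -0.998], [0.998, -0.0, -0.062], [-0.0, -1.0, 0.0]]
force: [0.4, 0.0, 0.0]
opening: 0.005
```

Run:
```python
from h import *
c=cam('wrist'); h=hsv(c)
r=cv2.inRange(h,(0,150,60),(6,255,255))|cv2.inRange(h,(174,150,60),(180,255,255))
Q=pts(c,r>0);Q=Q[abs(Q[:,1]+.367)<.03]; 
for lo in np.arange(.05,.095,.006):
    q=Q[(Q[:,2]>lo)&(Q[:,2]<lo+.006)&(Q[:,0]>.46)]
    if len(q): print(lo.round(3),len(q),q.min(0).round(3),q.max(0).round(3))
k=(h[...,2]<70); k[:225]=0;k[300:]=0; k[:,:255]=0;k[:,310:]=0
K=pts(c,k); 
for lo in np.arange(.05,.16,.01):
    q=K[(K[:,2]>lo)&(K[:,2]<lo+.01)]
    if len(q): print('f',lo.round(3),len(q),q.min(0).round(3),q.max(0).round(3))
cv2.imwrite('pics/w4.png',cv2.resize(c['image'][200:320,200:360],(800,600),interpolation=cv2.INTER_CUBIC))
```

```text
0.05 4 [ 0.485 -0.369  0.051] [ 0.486 -0.366  0.056]
0.056 66 [ 0.484 -0.379  0.056] [ 0.487 -0.356  0.062]
0.062 94 [ 0.484 -0.38   0.062] [ 0.487 -0.355  0.068]
0.068 101 [ 0.484 -0.379  0.068] [ 0.487 -0.355  0.074]
0.074 108 [ 0.484 -0.38   0.074] [ 0.487 -0.355  0.08 ]
0.08 121 [ 0.484 -0.379  0.08 ] [ 0.487 -0.356  0.086]
0.086 490 [ 0.484 -0.38   0.086] [ 0.502 -0.354  0.091]
f 0.1 125 [ 0.484 -0.377  0.102] [ 0.487 -0.36   0.11 ]
f 0.11 237 [ 0.484 -0.377  0.11 ] [ 0.487 -0.36   0.12 ]
f 0.12 306 [ 0.484 -0.377  0.12 ] [ 0.493 -0.36   0.13 ]
f 0.13 260 [ 0.484 -0.376  0.13 ] [ 0.487 -0.362  0.14 ]
f 0.14 241 [ 0.484 -0.375  0.14 ] [ 0.487 -0.362  0.15 ]
f 0.15 2 [ 0.484 -0.374  0.15 ] [ 0.485 -0.364  0.15 ]
```

View pics/w4.png

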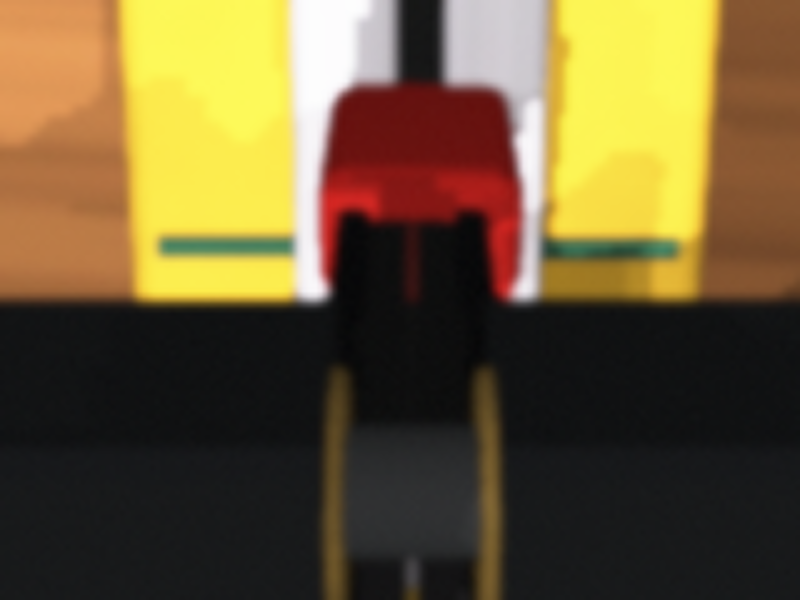

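The image and depth put the fingertips about 10 mm above the grip's top, at z about 0.10, while the reported TCP z is 0.0625. I'll open the fingers and check where the tips are with both the wrist and scene cameras.

>>> send_rows --moves "60 0 0 0 0;60 0 0 0 0;60 0 0 0 0;60 0 0 0 0;60 0 0 0 0;60 0 0 0 0;60 0 0 0 0;60 0 0 0 0;60 0 0 0 0;60 0 0 0 0"

```text
time_s: 7.68
position: [0.4956, -0.368, 0.0625]
tcp_rot: [[-0.062, -0.0, -0.998], [0.998, 0.0, -0.062], [0.0, -1.0, 0.0]]
force: [-0.7, -0.0, -0.7]
opening: 0.652
```

Run:
```python
from h import *
s=read_state(); p=np.array(s['position']);print(p,s['opening'])
for n in('wrist','scene'):
    c=cam(n); h=hsv(c); k=(h[...,2]<75)|(h[...,1]<60)
    K=pts(c,k); K=K[(abs(K[:,0]-p[0])<.02)&(abs(K[:,1]-p[1])<.07)&(K[:,2]>.058)]
    for lo in np.arange(.05,.16,.01):
        q=K[(K[:,2]>lo)&(K[:,2]<lo+.01)]
        if len(q): print(n,lo.round(3),len(q),q.min(0).round(3),q.max(0).round(3))
    print(proj(c,p+np.array([[-.01,.033,0],[-.01,-.033,0],[-.01,.033,.04],[-.01,-.033,.04]])).round())
    if n=='wrist': a=c['image'][180:320,150:410]
    else: b=c['image'][300:420,100:320]
cv2.imwrite('pics/w5.png',np.vstack([cv2.resize(a,(560,300)),cv2.resize(b,(560,300),interpolation=cv2.INTER_CUBIC)]))
```

```text
[ 0.49564706 -0.36796669  0.06253477] 0.6517074338238809
wrist 0.05 3 [ 0.487 -0.381  0.059] [ 0.489 -0.38   0.059]
wrist 0.06 5 [ 0.487 -0.381  0.062] [ 0.49  -0.38   0.068]
wrist 0.07 8 [ 0.487 -0.381  0.071] [ 0.49  -0.354  0.079]
wrist 0.08 26 [ 0.487 -0.381  0.081] [ 0.504 -0.354  0.09 ]
wrist 0.1 189 [ 0.482 -0.405  0.103] [ 0.505 -0.332  0.11 ]
wrist 0.11 449 [ 0.482 -0.405  0.11 ] [ 0.506 -0.332  0.12 ]
wrist 0.12 543 [ 0.482 -0.406  0.12 ] [ 0.504 -0.33   0.13 ]
wrist 0.13 514 [ 0.481 -0.409  0.13 ] [ 0.498 -0.328  0.14 ]
wrist 0.14 689 [ 0.481 -0.41   0.14 ] [ 0.506 -0.327  0.15 ]
wrist 0.15 610 [ 0.481 -0.41   0.15 ] [ 0.508 -0.327  0.16 ]
[[327. 223.]
 [238. 218.]
 [337. 246.]
 [229. 240.]]
scene 0.1 20 [ 0.493 -0.403  0.103] [ 0.51  -0.329  0.11 ]
scene 0.11 11 [ 0.489 -0.338  0.113] [ 0.505 -0.329  0.12 ]
scene 0.12 16 [ 0.487 -0.338  0.121] [ 0.505 -0.33   0.13 ]
scene 0.13 5 [ 0.493 -0.337  0.131] [ 0.504 -0.329  0.139]
scene 0.14 4 [ 0.496 -0.337  0.144] [ 0.503 -0.331  0.15 ]
scene 0.15 14 [ 0.5   -0.337  0.15 ] [ 0.505 -0.325  0.158]
[[196. 350.]
 [174. 378.]
 [193. 341.]
 [170. 370.]]
```

View pics/w5.png

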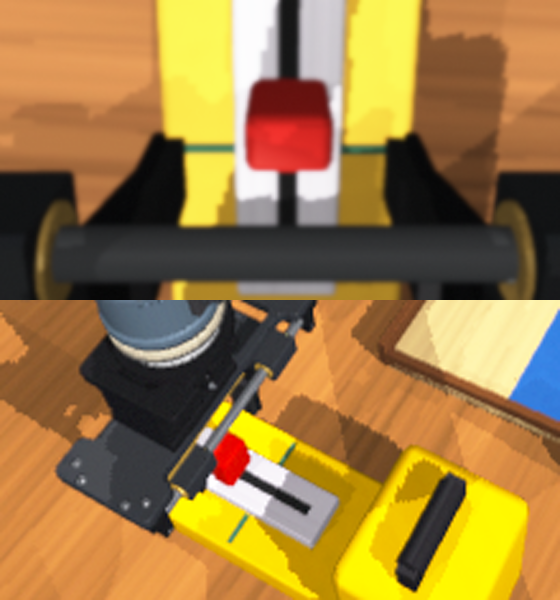

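Both cameras agree: the lowest fingertip is at z 0.102 to 0.103 while the reported TCP is at 0.0625. The real fingers end about 40 mm above the reported TCP, and x/y are fine. From here I'll command z 40 mm lower than the tip height I want, checking force as I go.

>>> send_rows --moves "60 0 6 0.5 0;60 0 7 0.5 0;60 0 7 0 0;60 0 6 0 0;60 0 6 0 0;60 0 6 0 0;60 0 0 0 0;60 0 0 0 0"

```text
time_s: 8.45
position: [0.4944, -0.3678, 0.0239]
tcp_rot: [[-0.062, -0.001, -0.998], [0.998, 0.001, -0.062], [0.001, -1.0, 0.001]]
force: [-0.4, 0.2, -0.3]
opening: 0.687
```

>>> send_rows --moves "10 0 0 0 0;10 0 0 0 0;10 0 0 0 0;10 0 0 0 0;10 0 0 0 0;10 0 0 0 0;10 0 0 0 0;10 0 0 0 0"

```text
time_s: 9.12
position: [0.4945, -0.3669, 0.0247]
tcp_rot: [[-0.061, -0.0, -0.998], [0.998, 0.002, -0.061], [0.002, -1.0, 0.0]]
force: [-0.6, 4.4, 4.0]
opening: 0.316
```

That's a grip: the opening is 27.5 mm on the 28 mm control. Now I'll pull it to off.

>>> send_rows --moves "10 0 0 8 0;10 0 0 9 0;10 0 0 9 0;10 0 0 9 0;10 0 0 9 0;10 0 0 7 0;10 0 0 3 0;10 0 0 2 0;10 0 0 1 0;10 0 0 0 0;10 0 0 0 0"

```text
time_s: 10.03
position: [0.4368, -0.3701, 0.0247]
tcp_rot: [[-0.061, -0.002, -0.998], [0.998, 0.003, -0.061], [0.003, -1.0, 0.001]]
force: [-0.5, 5.8, 5.0]
opening: 0.32
```

```bash
cat >> h.py <<'E'
def redgrip(n='top'):
    c=cam(n); h=hsv(c); r=cv2.inRange(h,(0,150,60),(6,255,255))|cv2.inRange(h,(174,150,60),(180,255,255))
    Q=pts(c,r>0); Q=Q[(Q[:,2]>.084)&(Q[:,2]<.1)&(abs(Q[:,1]+.37)<.04)&(abs(Q[:,0]-.48)<.1)]; return len(Q),rect(Q) if len(Q) else None
E
python3 -c "
from h import *
print(redgrip('wrist'),read_state()['position'],read_state()['force'])"
```

```text
(1349, (array([ 433.9, -370.7,   14.7,   28.3]), 4.6)) [ 0.43677422 -0.37001768  0.02469887] [0.01204623 5.52986097 5.46976973]
```

>>> send_rows --moves "10 0 0 2 0;10 0 0 2 0;10 0 0 2 0;10 0 0 0 0;10 0 0 0 0"

```text
time_s: 10.5
position: [0.4356, -0.3702, 0.0247]
tcp_rot: [[-0.059, 0.007, -0.998], [0.998, 0.002, -0.059], [0.001, -1.0, -0.007]]
force: [13.2, 9.2, 0.7]
opening: 0.321
```

The control is at the end stop: the force jumped to 13 N after 1.2 mm. Release, then lift.

>>> send_rows --moves "10 0 0 -4.5 0;60 0 0 0 0;60 0 0 0 0;60 0 0 0 0;60 0 0 0 0;60 0 0 0 0;60 0 -15 0 0;60 0 -25 0 0;60 0 -30 0 0;60 0 -30 0 0;60 0 0 0 0"

```text
time_s: 11.42
position: [0.4389, -0.3756, 0.1303]
tcp_rot: [[-0.061, 0.007, -0.998], [0.998, -0.01, -0.062], [-0.01, -1.0, -0.007]]
force: [-0.1, -0.8, 0.2]
opening: 0.685
```

```bash
cat >> h.py <<'E'
def findchock(c):
    for Q in chocks(c):
        if len(Q)>4500 and c['R'][2,2]>.99: continue
        Q=Q[(Q[:,2]>.004)]
        T=Q[Q[:,2]>Q[:,2].max()-.008]
        if len(T)<20 or len(Q)<50 : continue
        (r,a),(rt,at)=rect(Q),rect(T)
        if max(r[2:])>75: continue
        # yaw: direction normal to long side of block top, nearest 0
        w,h_=rt[2:]; yaw=(at if w<h_ else at+90); yaw=(yaw+90)%180-90
        k=np.radians(yaw); d=np.array([np.cos(k),np.sin(k)]); lat=np.array([-d[1],d[0]])
        u=Q[:,:2]@d*1000; v=Q[:,:2]@lat*1000; lo,hi=np.percentile(u,[.5,99.5]); vc=np.percentile(v,[.5,99.5])
        o=d*(lo+25)+lat*vc.mean()
        print('chock origin',o.round(1),'yaw',round(yaw,1),'len',round(hi-lo,1),'wid',np.ptp(vc).round(1),'grip',(o-14*d).round(1),'zmax',Q[:,2].max().round(3),'n',len(Q),'hub',rt[2:])
E
python3 - <<'E'
from h import *
print(redgrip('top')); findchock(cam('top'))
E
```

```text
(0, None)
chock origin [428.4  28.7] yaw 25.3 len 44.0 wid 43.5 grip [415.7  22.7] zmax 0.038 n 341 hub [22. 43.]
chock origin [428.2 167.7] yaw 16.2 len 44.0 wid 44.7 grip [414.7 163.8] zmax 0.039 n 357 hub [21.5 44. ]
```

Run:
```python
from h import *
go(403,-190.6,60,78.2)
c=cam('wrist'); print(redgrip('wrist')); findchock(c)
```

```text
at [ 436.7 -372.8  125.9] th 93.52 -> turn 15.32 shift [171.4  65.9  70.2]
(596, (array([ 436.5, -369.9,   19. ,   24.4]), 4.2))
chock origin [ 415.3 -194.5] yaw -11.4 len 43.8 wid 45.5 grip [ 401.6 -191.8] zmax 0.035 n 676 hub [46.  24.8]
chock origin [ 460.1 -402.9] yaw 3.8 len 5.9 wid 23.1 grip [ 446.1 -403.8] zmax 0.038 n 92 hub [ 6.  23.2]
```

>>> send_rows --moves "75 0 0 0 5.1;75 0 0 0 5.1;75 0 0 0 5.1;75 28.3 0 11.9 0;75 28.3 0 11.9 0;75 28.3 0 11.9 0;75 28.3 0 11.9 0;75 28.3 0 11.9 0;75 28.3 0 11.9 0;75 0 20 0 0;75 0 20 0 0;75 0 20 0 0;75 0 0 0 0;75 0 0 0 0"

```text
time_s: 12.78
position: [0.3995, -0.1897, 0.0631]
tcp_rot: [[0.204, -0.004, -0.979], [0.979, 0.003, 0.204], [0.002, -1.0, 0.005]]
force: [-0.8, -0.1, 0.2]
opening: 0.864
```

Run:
```python
from h import *
c=cam('wrist'); findchock(c); go(401.6,-191.8,-32,78.5)
```

```text
chock origin [425.8  26.8] yaw 26.7 len 41.1 wid 42.3 grip [413.3  20.5] zmax 0.034 n 1685 hub [25.5 42.7]
chock origin [ 414.7 -194.1] yaw -10.6 len 1.5 wid 41.5 grip [ 400.9 -191.5] zmax 0.035 n 424 hub [43.1  1.6]
at [ 400.3 -190.4   63.9] th 78.23 -> turn -0.27 shift [-1.1 95.9 -1.5]
```

>>> send_rows --moves "75 -1 18 -1.5 0;75 0 18 0 0;75 0 18 0 0;75 0 16 0 0;75 0 10 0 0;75 0 8 0 0;75 0 5 0 0;75 0 0 0 0;75 0 0 0 0;30 0 0 0 0;30 0 0 0 0;30 0 0 0 0;30 0 0 0 0;30 0 0 0 0;30 0 0 0 0;30 0 0 0 0;30 0 0 0 0"

```text
time_s: 14.25
position: [0.4023, -0.1921, -0.0283]
tcp_rot: [[0.204, 0.0, -0.979], [0.979, -0.0, 0.204], [-0.0, -1.0, -0.0]]
force: [1.0, 0.3, 3.3]
opening: 0.501
```

Gripped at 43.6 mm. Lift it and carry it to the lane on the blower side.

>>> send_rows --moves "30 0 -15 0 0;30 0 -25 0 0;30 0 -30 0 0;30 0 -30 0 0;30 0 0 0 -6.5;30 0 0 0 -6.6;30 0 0 0 0"

```text
time_s: 14.83
position: [0.4022, -0.1921, 0.072]
tcp_rot: [[-0.025, 0.0, -1.0], [1.0, -0.001, -0.025], [-0.001, -1.0, -0.0]]
force: [0.3, -0.9, -3.3]
opening: 0.504
```

```bash
python3 -c "
from h import *
go(642.6,-127.6,30,91.35)
print(read_state()['opening'])"
```

```text
at [ 402.2 -192.1   72. ] th 91.45 -> turn 0.1 shift [  58.8   42.  -241.9]
0.5042541267675035
```

>>> send_rows --moves "30 8.4 0 -34.5 0;30 8.4 0 -34.5 0;30 8.4 0 -34.5 0;30 8.4 0 -34.5 0;30 8.4 0 -34.5 0;30 8.4 0 -34.5 0;30 8.4 0 -34.9 0;30 0 20 0 0;30 0 18 0 0;30 0 0 0 0;30 0 0 0 0"

```text
time_s: 15.75
position: [0.6403, -0.1267, 0.0311]
tcp_rot: [[-0.022, -0.006, -1.0], [1.0, 0.002, -0.022], [0.002, -1.0, 0.006]]
force: [0.1, 0.7, -1.7]
opening: 0.503
```

Run:
```python
from h import *
go(642.6,-127.6,7,91.35)
c=cam('wrist'); cv2.imwrite('pics/w6.png',c['image']); h=hsv(c)
b=cv2.inRange(h,(100,120,60),(125,255,255)); P=pts(c,b>0); P=P[abs(P[:,1]+.017)<.2]; k=np.radians(1.35); q=P[:,:2]@[np.cos(k),np.sin(k)]*1000
print('blue along', np.percentile(q,[1,99]), 'board0 along', np.dot([645.5,-17.5],[np.cos(k),np.sin(k)]))
A=np.c_[P[:,:2],np.ones(len(P))]; print(np.linalg.lstsq(A,P[:,2],rcond=None)[0]); findchock(c)
```

```text
at [ 640.3 -126.7   31.1] th 91.23 -> turn -0.12 shift [-0.9 24.1 -2.3]
blue along [600.34778441 723.03272598] board0 along 644.9085328211312
[-0.28409501 -0.09378919  0.2270582 ]
chock origin [ 606.9 -295.6] yaw 76.0 len 11.6 wid 41.7 grip [ 603.5 -309.2] zmax 0.038 n 639 hub [12.7 43.5]
chock origin [ 633.  -127.1] yaw 2.0 len 38.5 wid 43.1 grip [ 619.  -127.6] zmax 0.156 n 3845 hub [ 1.4 23.7]
```

View pics/w6.png

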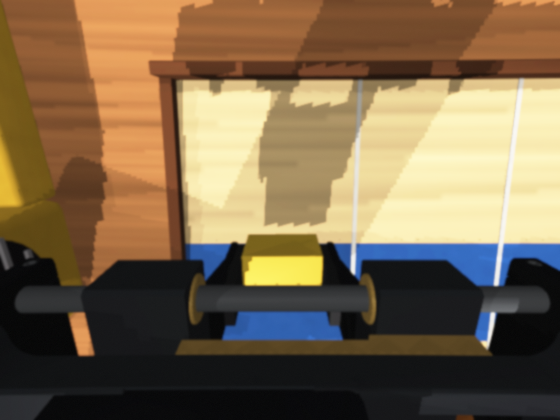

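The wrist view shows the held chock at pixel (283,265) over the outer lane. The blue band's lower edge is at row 243. I'll check the board's zero line from that edge.

Run:
```python
from h import *
c=cam('wrist'); P=at_z(c,[[210,243],[450,243],[520,243]],.030); print(P*1000)
P=at_z(c,[[357,150],[510,150],[354,230]],.025); print(P*1000)
c=cam('top'); h=hsv(c); b=cv2.inRange(h,(100,120,60),(125,255,255)); v=np.nonzero(b[:,320])[0]; print(v.min(),v.max()); print(at_z(c,[[320,v.max()+.5]],.030)*1000,at_z(c,[[320,v.min()-.5]],.041)*1000)
```

```text
[[ 652.07369514 -182.33227258   30.        ]
 [ 647.94051733    0.98892399   30.        ]
 [ 646.64738989   53.5319628    30.        ]]
[[580.02431147 -75.45719529  25.        ]
 [577.9516945   32.20217861  25.        ]
 [640.94260102 -71.70247023  25.        ]]Traceback (most recent call last):
  File "<stdin>", line 4, in <module>
    return umr_minimum(a, axis, None, out, keepdims, initial, where)
ValueError: zero-size array to reduction operation minimum which has no identity
```

>>> send_rows --moves "30 -1 8 -4 0;30 0 7 0 0;30 0 5 0 0;30 0 3 0 0;30 0 1 0 0;30 0 0 0 0;30 0 0 0 0"

```text
time_s: 16.48
position: [0.6468, -0.1286, 0.0095]
tcp_rot: [[-0.023, -0.0, -1.0], [1.0, 0.0, -0.023], [0.0, -1.0, 0.0]]
force: [0.9, 0.7, -1.6]
opening: 0.504
```

>>> send_rows --moves "30 0 1.5 1 0;30 0 1.5 0 0;30 0 0 0 0;30 0 0 0 0"

```text
time_s: 16.82
position: [0.6457, -0.1286, 0.0065]
tcp_rot: [[-0.023, -0.0, -1.0], [1.0, 0.0, -0.023], [0.0, -1.0, 0.0]]
force: [-0.1, -0.2, -1.4]
opening: 0.505
```

>>> send_rows --moves "30 0 1.5 0 0;30 0 0 0 0;30 0 0 0 0"

```text
time_s: 17.07
position: [0.6461, -0.1288, 0.0053]
tcp_rot: [[-0.023, 0.001, -1.0], [1.0, -0.0, -0.023], [-0.0, -1.0, -0.001]]
force: [0.2, -1.1, -0.9]
opening: 0.501
```

>>> send_rows --moves "30 0 1 0 0;48 0 0 0 0;48 0 0 0 0;56 0 0 0 0;66 0 0 0 0;66 0 0 0 0;66 0 0 0 0;66 0 -10 0 0;66 0 -20 0 0;66 0 -30 0 0;66 0 -30 0 0;66 0 0 30 0;66 0 0 30 0;66 0 0 0 0;66 0 0 0 0"

```text
time_s: 18.32
position: [0.5842, -0.1297, 0.0949]
tcp_rot: [[-0.022, -0.001, -1.0], [1.0, 0.0, -0.022], [0.0, -1.0, 0.001]]
force: [1.1, -0.8, -0.3]
opening: 0.757
```

```bash
cat >> h.py <<'E'
BO=np.array([647.5,-17.5]); BY=1.35
def tob(p): 
    k=np.radians(BY); return np.array([[np.cos(k),np.sin(k)],[-np.sin(k),np.cos(k)]])@(np.array(p)-BO)
def bw(x,y):
    k=np.radians(BY); return BO+np.array([[np.cos(k),-np.sin(k)],[np.sin(k),np.cos(k)]])@[x,y]
E
python3 - <<'E'
from h import *
c=cam('wrist'); cv2.imwrite('pics/w7.png',c['image']); findchock(c)
c=cam('top'); findchock(c); s=read_state(); print(s['position'])
for x in chocks(c):
    if 100<len(x)<1000: print(len(x), (x.mean(0)*1000).round(), rect(x),x[:,2].max())
E
```

```text
chock origin [431.3  28.5] yaw 18.0 len 40.8 wid 48.3 grip [418.   24.2] zmax 0.036 n 3396 hub [22.4 47.7]
[ 0.5871352  -0.13055706  0.09489377]
```

View pics/w7.png

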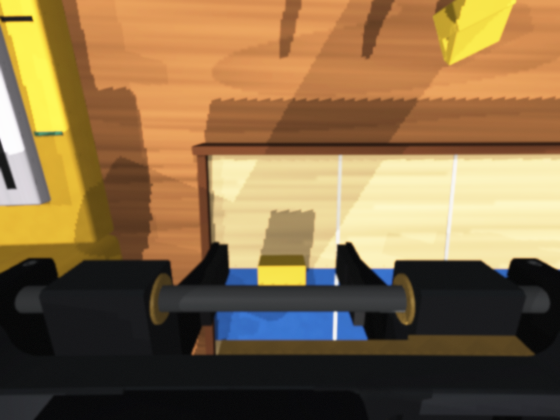

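The wrist view shows the chock standing on the blue band's lower edge at pixel (282,272), square to the slope. Next is the middle chock.

```bash
python3 -c "
from h import *
go(414.5,21.6,63,116)"
```

```text
at [ 587.1 -130.6   94.9] th 91.32 -> turn -24.68 shift [212.4  31.9  88.5]
```

>>> send_rows --moves "75 0 0 0 -6.2;75 0 0 0 -6.2;75 0 0 0 -6.2;75 0 0 0 -6.1;75 30.4 0 12.7 0;75 30.4 0 12.7 0;75 30.4 0 12.7 0;75 30.4 0 12.7 0;75 30.3 0 12.6 0;75 30.3 0 12.6 0;75 30.3 0 12.6 0;75 0 16 0 0;75 0 16 0 0;75 0 0 0 0;75 0 0 0 0;75 0 0 0 0"

```text
time_s: 19.75
position: [0.4146, 0.0217, 0.0623]
tcp_rot: [[-0.439, 0.002, -0.899], [0.899, -0.0, -0.439], [-0.001, -1.0, -0.001]]
force: [-0.0, -0.9, -0.7]
opening: 0.86
```

Run:
```python
from h import *
c=cam('wrist'); findchock(c); go(414.5,21.6,-28,116)
c=cam('top'); findchock(c)
for x in chocks(c):
    if 100<len(x)<1000: print(len(x), (x.mean(0)*1000).round(), rect(x),x[:,2].max())
```

```text
chock origin [425.9  28. ] yaw 26.7 len 44.3 wid 43.1 grip [413.4  21.7] zmax 0.034 n 1020 hub [25.9 43.2]
at [414.5  21.6  62.5] th 116.02 -> turn 0.02 shift [-0.  90.5 -0. ]
chock origin [ 657.4 -130.9] yaw -1.2 len 46.3 wid 48.8 grip [ 643.4 -130.6] zmax 0.068 n 344 hub [40.3 21.9]
chock origin [426.5 209. ] yaw -0.4 len 47.7 wid 46.2 grip [412.5 209.1] zmax 0.038 n 359 hub [43.3 26.1]
344 [ 653. -128.   54.] (array([ 655.5, -131. ,   48. ,   48. ]), 1.5) 0.06824297958221148
373 [425. 208.  23.] (array([425.8, 209.8,  45.8,  45.5]), 7.0) 0.037830227814057205
```

The third chock has been knocked from y=167 to y=209, so I'll measure it again later. First I'll grip the middle one.

>>> send_rows --moves "75 0 18 0.5 0;75 0 18 0.5 0;75 0 18 0 0;75 0 16 0 0;75 0 10 0 0;75 0 6 0 0;75 0 4 0 0;75 0 0 0 0;75 0 0 0 0;30 0 0 0 0;30 0 0 0 0;30 0 0 0 0;30 0 0 0 0;30 0 0 0 0;30 0 0 0 0;30 0 0 0 0;30 0 0 0 0"

```text
time_s: 21.27
position: [0.412, 0.0216, -0.0278]
tcp_rot: [[-0.439, 0.0, -0.899], [0.899, -0.0, -0.439], [-0.0, -1.0, -0.0]]
force: [-0.2, 0.3, 3.2]
opening: 0.499
```

>>> send_rows --moves "30 0 -15 0 0;30 0 -25 0 0;30 0 -30 0 0;30 0 -30 0 0;30 0 0 0 6.2;30 0 0 0 6.3;30 0 0 0 6.3;30 0 0 0 6.3;30 0 0 0 0"

```text
time_s: 22.02
position: [0.4114, 0.0217, 0.0719]
tcp_rot: [[-0.014, -0.001, -1.0], [1.0, 0.0, -0.014], [0.0, -1.0, 0.001]]
force: [-0.6, -0.1, -1.7]
opening: 0.503
```

```bash
python3 -c "
from h import *
p=bw(8-13.5,0); print(p); go(p[0],p[1],30,91.35); print(read_state()['opening'])"
```

```text
[642.00152663 -17.62957871]
at [411.4  21.7  71.9] th 90.83 -> turn -0.52 shift [ -44.8   41.9 -229.6]
0.5031566813511392
```

>>> send_rows --moves "30 -6.4 0 -32.6 -0.5;30 -6.4 0 -32.6 0;30 -6.4 0 -32.6 0;30 -6.4 0 -32.6 0;30 -6.4 0 -32.6 0;30 -6.4 0 -32.6 0;30 -6.4 0 -32.6 0;30 0 20 0 0;30 0 20 0 0;30 0 14 0 0;30 0 8 0 0;30 0 0 0 0;30 0 0 0 0;30 0 0 0 0"

```text
time_s: 23.18
position: [0.6418, -0.0179, 0.0108]
tcp_rot: [[-0.026, 0.001, -1.0], [1.0, -0.0, -0.026], [-0.0, -1.0, -0.001]]
force: [0.2, -0.6, -1.6]
opening: 0.501
```

>>> send_rows --moves "30 0 2 0 0;30 0 2 0 0;30 0 1.5 0 0;30 0 0 0 0;48 0 0 0 0;48 0 0 0 0;56 0 0 0 0;66 0 0 0 0;66 0 0 0 0;66 0 0 0 0;66 0 -10 0 0;66 0 -20 0 0;66 0 -30 0 0;66 0 -40 0 0;66 0 0 0 0"

```text
time_s: 24.43
position: [0.6471, -0.0188, 0.113]
tcp_rot: [[-0.025, 0.015, -1.0], [1.0, -0.003, -0.025], [-0.003, -1.0, -0.015]]
force: [1.5, 0.3, 1.1]
opening: 0.754
```

```bash
python3 -c "
from h import *
go(412,209.5,95,85.6); go(412,209.5,95,90);"
```

```text
at [647.1 -18.8 113. ] th 91.45 -> turn 5.85 shift [209.6  18.  251.9]
at [647.1 -18.8 113. ] th 91.45 -> turn 1.45 shift [228.3  18.  235.1]
```

>>> send_rows --moves "75 0 0 0 1.4;75 25.4 2 26.1 0;75 25.4 2 26.1 0;75 25.4 2 26.1 0;75 25.4 2 26.1 0;75 25.4 2 26.1 0;75 25.4 2 26.1 0;75 25.4 2 26.1 0;75 25.4 2 26.1 0;75 25.4 2 26.1 0;75 0 0 0 0;75 0 0 0 0;75 0 0 0 0"

```text
time_s: 25.52
position: [0.4064, 0.2107, 0.0863]
tcp_rot: [[-0.001, 0.0, -1.0], [1.0, -0.0, -0.001], [-0.0, -1.0, -0.0]]
force: [0.7, 0.7, 0.4]
opening: 0.862
```

Run:
```python
from h import *
c=cam('wrist'); findchock(c); go(412,209.5,-28,90)
c=cam('top'); findchock(c)
```

```text
chock origin [426.1 209.3] yaw 5.7 len 1.8 wid 41.4 grip [412.2 207.9] zmax 0.034 n 364 hub [ 2.  43.6]
at [407.2 210.4  86.4] th 89.99 -> turn -0.01 shift [ -0.9 114.4  -4.8]
chock origin [ 657.1 -130.9] yaw -2.6 len 46.8 wid 49.4 grip [ 643.1 -130.3] zmax 0.066 n 340 hub [40.4 23.9]
chock origin [654.7 -16.8] yaw 7.2 len 46.7 wid 45.2 grip [640.8 -18.5] zmax 0.069 n 343 hub [27.9 42.3]
```

>>> send_rows --moves "75 0 0 0 -5.7;75 -1.5 20 -2.4 0;75 -1.5 20 -2.3 0;75 0 20 0 0;75 0 20 0 0;75 0 16 0 0;75 0 10 0 0;75 0 5 0 0;75 0 3 0 0;75 0 0 0 0;30 0 0 0 0;30 0 0 0 0;30 0 0 0 0;30 0 0 0 0;30 0 0 0 0;30 0 0 0 0;30 0 0 0 0;30 0 0 0 0"

```text
time_s: 27.12
position: [0.4112, 0.2082, -0.0272]
tcp_rot: [[-0.1, 0.0, -0.995], [0.995, 0.0, -0.1], [0.0, -1.0, -0.0]]
force: [0.2, -0.4, 4.3]
opening: 0.499
```

>>> send_rows --moves "30 0 -15 0 0;30 0 -25 0 0;30 0 -30 0 0;30 0 -30 0 0;30 0 0 0 4.3;30 0 0 0 0;30 0 0 0 0"

```text
time_s: 27.7
position: [0.4105, 0.208, 0.0724]
tcp_rot: [[-0.027, -0.001, -1.0], [1.0, -0.0, -0.027], [-0.0, -1.0, 0.001]]
force: [-0.8, -0.4, -2.3]
opening: 0.503
```

```bash
python3 -c "
from h import *
p=bw(8-14,110); print(p); go(p[0],p[1],40,91.35); print(read_state()['opening'])"
```

```text
[638.91009129  92.32810873]
at [410.5 208.   72.4] th 91.53 -> turn 0.18 shift [-121.    32.4 -225.7]
0.5033094171494665
```

>>> send_rows --moves "30 -15.1 0 -28.2 0;30 -15.1 0 -28.2 0;30 -15.1 0 -28.2 0;30 -15.1 0 -28.2 0;30 -15.1 0 -28.2 0;30 -15.1 0 -28.2 0;30 -15.1 0 -28.2 0;30 -15.1 0 -28.2 0;30 0 20 0 0;30 0 20 0 0;30 0 13 0 0;30 0 8 0 0;30 0 0 0 0;30 0 0 0 0;30 0 0 0 0"

```text
time_s: 28.95
position: [0.6402, 0.0933, 0.0121]
tcp_rot: [[-0.026, 0.001, -1.0], [1.0, -0.0, -0.026], [-0.0, -1.0, -0.001]]
force: [-0.6, 1.0, -1.7]
opening: 0.504
```

>>> send_rows --moves "30 0 2 0 0;30 0 2 0 0;30 0 2 0 0;30 0 0 0 0;48 0 0 0 0;48 0 0 0 0;56 0 0 0 0;66 0 0 0 0;66 0 0 0 0;66 0 0 0 0;66 0 -10 0 0;66 0 -20 0 0;66 0 -30 0 0;66 0 -40 0 0;66 0 0 0 0"

```text
time_s: 30.2
position: [0.6456, 0.0931, 0.1141]
tcp_rot: [[-0.025, 0.015, -1.0], [1.0, -0.0, -0.025], [-0.001, -1.0, -0.015]]
force: [1.7, -0.5, 0.3]
opening: 0.757
```

```bash
python3 -c "
from h import *
go(430,341.5,100,86.1)"
```

```text
at [645.6  93.1 114.1] th 91.45 -> turn 5.35 shift [233.2  14.1 232. ]
```

>>> send_rows --moves "66 0 0 0 5.3;66 29.2 1.7 29 0;66 29.2 1.7 29 0;66 29.2 1.7 29 0;66 29.2 1.7 29 0;66 29.2 1.7 29 0;66 29.2 1.7 29 0;66 29.2 1.7 29 0;66 29.2 1.7 29 0;66 0 0 0 0;66 0 0 0 0;66 0 0 0 0"

```text
time_s: 31.2
position: [0.4247, 0.342, 0.0926]
tcp_rot: [[0.066, 0.002, -0.998], [0.998, 0.0, 0.066], [0.001, -1.0, -0.002]]
force: [0.6, -0.4, 0.8]
opening: 0.76
```

Run:
```python
from h import *
c=cam('wrist'); cv2.imwrite('pics/w8.png',c['image']); go(430,341.5,-16,86.1); 
for r in masks_of(c,'roller_a'):
    Q=pts(c,r['region']); T=Q[Q[:,2]>.05]; 
    if len(T)>20: print(round(r['p'],2),np.round(r['bbox']),rect(T),T[:,2].max().round(3))
c=cam('top'); findchock(c)
```

```text
at [425.3 341.5  92.5] th 86.1 -> turn 0.0 shift [  0.3 108.5  -4.7]
0.93 [252. 184. 312. 250.] (array([427. , 341.5,  50. ,  53.9]), 86.1) 0.072
0.89 [350.   0. 454.  88.] (array([292.6, 444.1,  48.1,  50. ]), 67.0) 0.063
0.76 [265. 258. 319. 325.] (array([460. , 345.4,  50.7, 136.5]), 86.3) 0.221
0.6 [203.  18. 296. 120.] (array([305.7, 323.4,  47.6,  51.1]), 48.7) 0.063
chock origin [ 657.5 -131.1] yaw 0.0 len 45.9 wid 48.2 grip [ 643.5 -131.1] zmax 0.068 n 343 hub [24.  40.7]
chock origin [655.7 -17.2] yaw 3.1 len 45.7 wid 43.9 grip [641.7 -18. ] zmax 0.067 n 345 hub [27.7 43.9]
chock origin [653.8  93.4] yaw 3.4 len 46.3 wid 43.5 grip [639.9  92.6] zmax 0.068 n 341 hub [28.4 42.8]
```

View pics/w8.png

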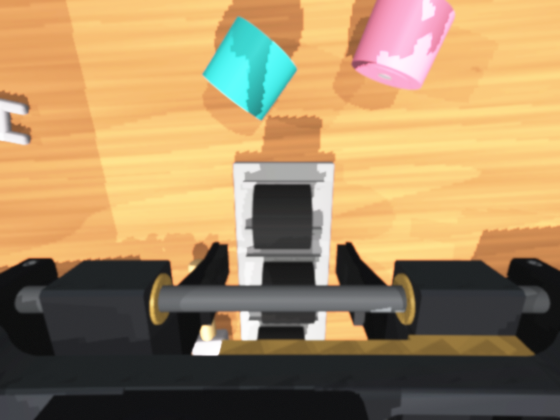

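The black roller in the nearest slot is at pixel (282,215). It stands in the grey rack, apart from the turquoise one at (250,68) and the pink one at (405,40), so it's the right target. Descend and grip end to end.

>>> send_rows --moves "66 0 20 -1.5 0;66 0 20 -1.5 0;66 0 20 0 0;66 0 18 0 0;66 0 14 0 0;66 0 9 0 0;66 0 5 0 0;66 0 2 0 0;66 0 0 0 0;66 0 0 0 0;35 0 0 0 0;35 0 0 0 0;35 0 0 0 0;35 0 0 0 0;35 0 0 0 0;35 0 0 0 0;35 0 0 0 0"

```text
time_s: 32.77
position: [0.4273, 0.3418, -0.0155]
tcp_rot: [[0.067, 0.001, -0.998], [0.998, 0.0, 0.067], [0.001, -1.0, -0.001]]
force: [0.6, 0.5, 5.4]
opening: 0.573
```

>>> send_rows --moves "35 0 -15 0 0;35 0 -25 0 0;35 0 -35 0 0;35 0 -35 0 0;35 0 0 0 -2.6;35 0 0 0 -2.6;35 0 0 0 0"

```text
time_s: 33.35
position: [0.4267, 0.3415, 0.0942]
tcp_rot: [[-0.024, 0.0, -1.0], [1.0, 0.0, -0.024], [0.0, -1.0, -0.0]]
force: [0.7, -0.5, -2.3]
opening: 0.572
```

```bash
python3 -c "
from h import *
p=bw(8+40,-112); print(p); go(p[0],p[1],60,91.35); print(read_state()['opening'])"
```

```text
[ 698.12537031 -128.33804347]
at [426.7 341.5  94.2] th 91.38 -> turn 0.03 shift [-476.1   34.2 -260.3]
0.5719193375844572
```

Gripped at 49.8 mm. Carry it to the lane on the blower side.

>>> send_rows --moves "35 -34.1 0 -18.5 0;35 -34.1 0 -18.5 0;35 -34.1 0 -18.5 0;35 -34.1 0 -18.5 0;35 -34.1 0 -18.5 0;35 -34.1 0 -18.5 0;35 -34.1 0 -18.5 0;35 -34.1 0 -18.5 0;35 -34.1 0 -18.5 0;35 -34.1 0 -18.5 0;35 -34.1 0 -18.5 0;35 -34.1 0 -18.5 0;35 -34.1 0 -18.5 0;35 -34.1 0 -18.5 0;35 0 20 0 0;35 0 20 0 0;35 0 0 0 0;35 0 0 0 0;35 0 0 0 0"

```text
time_s: 34.93
position: [0.6967, -0.1292, 0.0536]
tcp_rot: [[-0.023, -0.001, -1.0], [1.0, 0.0, -0.023], [0.0, -1.0, 0.001]]
force: [0.1, 0.4, -1.5]
opening: 0.573
```

```bash
cat >> h.py <<'E'
def seats():
    """chocks on the board from the top camera by own mask, with seat estimate"""
    c=cam('top'); findchock(c); return c
E
python3 - <<'E'
from h import *
c=cam('wrist'); findchock(c); go(697,-130.3,14,91.35); c=cam('top'); findchock(c)
E
```

```text
chock origin [ 594.9 -301.2] yaw 77.9 len 19.0 wid 63.6 grip [ 591.9 -314.9] zmax 0.038 n 1690 hub [21. 67.]
chock origin [ 655.1 -128.3] yaw 2.3 len 46.2 wid 42.8 grip [ 641.1 -128.9] zmax 0.065 n 3704 hub [26.8 43.4]
chock origin [653.5 -18.4] yaw 1.8 len 45.8 wid 43.3 grip [639.5 -18.9] zmax 0.065 n 4495 hub [26.1 44.4]
chock origin [658.5  53.7] yaw -71.8 len 12.0 wid 40.5 grip [654.1  67. ] zmax 0.05 n 771 hub [33.3  8. ]
at [ 697.5 -129.3   54.6] th 91.36 -> turn 0.01 shift [-1.  40.6  0.5]
chock origin [655.8 -17.2] yaw 2.6 len 44.6 wid 43.7 grip [641.8 -17.9] zmax 0.071 n 342 hub [21.5 43.6]
```

>>> send_rows --moves "35 0.8 14 1 0;35 0 11 0 0;35 0 8 0 0;35 0 4 0 0;35 0 2 0 0;35 0 0 0 0;35 0 0 0 0"

```text
time_s: 35.62
position: [0.6963, -0.129, 0.0152]
tcp_rot: [[-0.023, 0.001, -1.0], [1.0, -0.0, -0.023], [-0.0, -1.0, -0.001]]
force: [-1.2, -0.1, -2.2]
opening: 0.572
```

>>> send_rows --moves "35 0 1.5 0 0;35 0 1 0 0;35 0 1 0 0;35 0 0 0 0;35 0 0 0 0"

```text
time_s: 36.03
position: [0.6963, -0.1291, 0.0119]
tcp_rot: [[-0.023, 0.001, -1.0], [1.0, -0.0, -0.023], [-0.0, -1.0, -0.001]]
force: [-0.2, 0.4, -0.3]
opening: 0.569
```

>>> send_rows --moves "51 0 0 0 0;51 0 0 0 0;53 0 0 0 0;56 0 0 0 0;60 0 0 0 0;66 0 0 0 0;66 0 0 0 0;66 0 0 0 0;66 0 -10 0 0;66 0 -20 0 0;66 0 -30 0 0;66 0 -35 0 0;66 0 0 0 0"

```text
time_s: 37.12
position: [0.7014, -0.1307, 0.1154]
tcp_rot: [[-0.023, 0.014, -1.0], [1.0, -0.005, -0.023], [-0.005, -1.0, -0.014]]
force: [0.4, -0.7, 1.8]
opening: 0.757
```

```bash
cat >> h.py <<'E'
def rollers(c):
    for r in masks_of(c,'roller_a'):
        Q=pts(c,r['region']); T=Q[(Q[:,2]>.05)&(Q[:,2]<.11)]; 
        if len(T)>20:
            z=T[:,2].max(); U=T[T[:,2]>z-.022]; R,a=rect(U); print('roller p',round(r['p'],2),np.round(r['bbox']),R,a,'top',z.round(3),'board',tob(R[:2]).round(1))
E
python3 - <<'E'
from h import *
c=cam('wrist'); rollers(c); findchock(c); s=read_state(); go(510.5,336.8,100,86.1)
c=cam('scene'); rollers(c)
E
```

```text
roller p 0.63 [253. 168. 317. 236.] [ 690.9 -129.5   56.4   50. ] 1.5 top 0.099 board [  40.7 -113. ]
chock origin [ 654.9 -126.8] yaw 1.4 len 33.4 wid 46.5 grip [ 640.9 -127.1] zmax 0.065 n 1871 hub [25.9 43. ]
chock origin [653.5 -18.5] yaw 2.6 len 45.4 wid 42.3 grip [639.5 -19.1] zmax 0.065 n 2704 hub [26.8 43. ]
chock origin [651.9  91.3] yaw 0.9 len 45.1 wid 42.5 grip [637.9  91.1] zmax 0.066 n 2908 hub [26.4 38.7]
at [ 697.7 -129.5  109.8] th 91.34 -> turn 5.24 shift [452.5   9.8 218.5]
roller p 0.68 [312. 310. 351. 336.] [ 699.3 -142.6   67.4   35.3] 30.7 top 0.098 board [  48.8 -126.3]
roller p 0.47 [269. 146. 290. 175.] [293.1 310.2   9.   50.4] 51.9 top 0.058 board [-346.6  336. ]
```

Roller 1 rests at (691,-129.5) with its chock's seat estimated at (692,-126). On to the middle rack slot.

>>> send_rows --moves "66 0 0 0 5.2;66 34.8 0.8 16.8 0;66 34.8 0.8 16.8 0;66 34.8 0.8 16.8 0;66 34.8 0.8 16.8 0;66 34.8 0.8 16.8 0;66 34.8 0.8 16.8 0;66 34.8 0.8 16.8 0;66 34.8 0.8 16.8 0;66 34.8 0.8 16.8 0;66 34.8 0.8 16.8 0;66 34.8 0.8 16.8 0;66 34.8 0.8 16.8 0;66 34.8 0.8 16.8 0;66 0 0 0 0;66 0 0 0 0;66 0 0 0 0"

```text
time_s: 38.73
position: [0.5077, 0.3367, 0.0948]
tcp_rot: [[0.066, -0.002, -0.998], [0.998, -0.002, 0.066], [-0.002, -1.0, 0.002]]
force: [-0.8, -0.6, -0.6]
opening: 0.756
```

Run:
```python
from h import *
c=cam('wrist'); rollers(c); go(510.5,338,-16,86.1)
c=cam('top'); rollers(c); findchock(c)
```

```text
roller p 0.95 [259. 178. 319. 247.] [507.5 341.9  50.   54.2] 86.3 top 0.072 board [-131.5  362.6]
roller p 0.74 [252. 259. 306. 322.] [586.4 329.6  50.3  54.9] 86.9 top 0.071 board [-52.9 348.4]
at [508.8 335.7  95.3] th 86.04 -> turn -0.06 shift [  2.4 111.3  -1.6]
roller p 0.97 [335. 108. 358. 131.] [ 692.8 -128.3   57.2   52.2] 2.9 top 0.101 board [  42.7 -111.8]
roller p 0.79 [146. 268. 174. 302.] [306.7 321.9  49.8  52.4] 51.1 top 0.066 board [-332.7  347.3]
roller p 0.57 [139. 156. 168. 176.] [591.9 327.4  50.3  49.1] 3.8 top 0.077 board [-47.5 346.1]
chock origin [655.5 -17.5] yaw 1.9 len 45.7 wid 43.8 grip [641.5 -18. ] zmax 0.069 n 345 hub [22.5 43.6]
chock origin [654.2  92.9] yaw 1.4 len 45.3 wid 42.7 grip [640.2  92.6] zmax 0.067 n 341 hub [28.5 42.7]
```

>>> send_rows --moves "66 3 20 -0.3 0;66 3 20 0 0;66 0 20 0 0;66 0 18 0 0;66 0 16 0 0;66 0 10 0 0;66 0 5 0 0;66 0 2 0 0;66 0 0 0 0;66 0 0 0 0;35 0 0 0 0;35 0 0 0 0;35 0 0 0 0;35 0 0 0 0;35 0 0 0 0;35 0 0 0 0;35 0 0 0 0"

```text
time_s: 40.35
position: [0.5095, 0.3432, -0.0144]
tcp_rot: [[0.067, 0.001, -0.998], [0.998, 0.0, 0.067], [0.0, -1.0, -0.001]]
force: [-1.4, -1.6, 5.3]
opening: 0.575
```

>>> send_rows --moves "35 0 -15 0 0;35 0 -25 0 0;35 0 -35 0 0;35 0 -35 0 0;35 0 0 0 -2.6;35 0 0 0 -2.7;35 0 0 0 0"

```text
time_s: 40.93
position: [0.5089, 0.3433, 0.0951]
tcp_rot: [[-0.026, -0.0, -1.0], [1.0, 0.0, -0.026], [0.0, -1.0, 0.0]]
force: [-0.4, -0.6, -2.1]
opening: 0.574
```

```bash
python3 -c "
from h import *
go(694.5,-17.0,55,91.35); print(read_state()['opening'])"
```

```text
at [508.9 343.3  95.1] th 91.48 -> turn 0.13 shift [-364.5   40.1 -177. ]
0.5740253015561961
```

>>> send_rows --moves "35 -33.1 0 -16.1 0;35 -33.1 0 -16.1 0;35 -33.1 0 -16.1 0;35 -33.1 0 -16.1 0;35 -33.1 0 -16.1 0;35 -33.1 0 -16.1 0;35 -33.1 0 -16.1 0;35 -33.1 0 -16.1 0;35 -33.1 0 -16.1 0;35 -33.1 0 -16.1 0;35 -33.1 0 -16.1 0;35 0 20 0 0;35 0 20 0 0;35 0 15 0 0;35 0 0 0 0;35 0 0 0 0;35 0 0 0 0"

```text
time_s: 42.35
position: [0.6957, -0.0162, 0.04]
tcp_rot: [[-0.025, 0.0, -1.0], [1.0, 0.0, -0.025], [0.0, -1.0, -0.0]]
force: [0.9, 0.1, -3.0]
opening: 0.574
```

Run:
```python
from h import *
c=cam('wrist'); findchock(c); go(694.5,-17,13,91.35)
```

```text
chock origin [ 655.  -127.9] yaw 1.8 len 34.6 wid 43.3 grip [ 641.  -128.3] zmax 0.065 n 3685 hub [26.  44.8]
chock origin [653.2 -17.5] yaw 1.5 len 46.0 wid 42.2 grip [639.2 -17.8] zmax 0.065 n 4198 hub [26.4 42.8]
chock origin [651.8  92.5] yaw 1.3 len 45.4 wid 43.4 grip [637.8  92.2] zmax 0.066 n 5176 hub [26.2 44.2]
chock origin [ 661.8 -130.2] yaw -81.7 len 5.0 wid 11.9 grip [ 659.7 -116.3] zmax 0.049 n 100 hub [11.6  1.9]
at [696.3 -16.2  40.8] th 91.43 -> turn 0.08 shift [-0.7 27.8  1.8]
```

>>> send_rows --moves "35 -0.7 12 1.5 0;35 0 8 0 0;35 0 5 0 0;35 0 2 0 0;35 0 1 0 0;35 0 0 0 0;35 0 0 0 0"

```text
time_s: 42.98
position: [0.6928, -0.0168, 0.0126]
tcp_rot: [[-0.025, -0.002, -1.0], [1.0, 0.0, -0.025], [0.0, -1.0, 0.002]]
force: [-4.3, 0.9, 3.6]
opening: 0.574
```

>>> send_rows --moves "35 0 -1 -1 0;51 0 0 0 0;51 0 0 0 0;53 0 0 0 0;56 0 0 0 0;60 0 0 0 0;66 0 0 0 0;66 0 0 0 0;66 0 0 0 0;66 0 -10 0 0;66 0 -20 0 0;66 0 -30 0 0;66 0 -35 0 0;66 0 0 0 0"

```text
time_s: 44.15
position: [0.7006, -0.018, 0.1168]
tcp_rot: [[-0.025, 0.015, -1.0], [1.0, -0.003, -0.025], [-0.003, -1.0, -0.015]]
force: [2.1, 0.5, 0.5]
opening: 0.757
```

Run:
```python
from h import *
c=cam('wrist'); rollers(c); findchock(c); go(588,329,100,86.1)
c=cam('top'); rollers(c)
```

```text
roller p 0.96 [111. 166. 195. 234.] [ 690.7 -128.5   55.8   51. ] 1.4 top 0.099 board [  40.6 -112. ]
roller p 0.78 [251. 165. 314. 233.] [688.2 -17.8  53.8  50.1] 1.4 top 0.099 board [40.7 -1.3]
chock origin [ 654.9 -127.7] yaw 1.8 len 33.2 wid 42.6 grip [ 640.9 -128.1] zmax 0.065 n 1962 hub [26.8 43.6]
chock origin [653.4 -17.3] yaw 1.5 len 33.5 wid 42.3 grip [639.4 -17.7] zmax 0.066 n 1856 hub [32.3 43.2]
chock origin [652.3  92.5] yaw 1.2 len 44.8 wid 42.6 grip [638.3  92.2] zmax 0.066 n 2658 hub [26.  43.4]
at [696.8 -17.4 111.3] th 91.43 -> turn 5.33 shift [338.2  11.3 132.1]
roller p 0.78 [334. 103. 358. 132.] [ 692.2 -128.6   54.7   52.1] 5.5 top 0.102 board [  42.1 -112.1]
roller p 0.67 [ 95. 277. 110. 303.] [294.4 449.7  35.3  46.3] 70.7 top 0.066 board [-342.   475.4]
roller p 0.64 [141. 152. 168. 178.] [589.7 330.1  52.   53.2] 88.4 top 0.075 board [-49.6 348.9]
roller p 0.35 [444. 218. 460. 227.] [ 438.9 -367.    27.    19.1] 88.3 top 0.094 board [-216.8 -344.5]
```

>>> send_rows --moves "66 0 0 0 5.3;66 33.8 1.1 13.2 0;66 33.8 1.1 13.2 0;66 33.8 1.1 13.2 0;66 33.8 1.1 13.2 0;66 33.8 1.1 13.2 0;66 33.8 1.1 13.2 0;66 33.8 1.1 13.2 0;66 33.8 1.1 13.2 0;66 33.8 1.1 13.2 0;66 33.8 1.1 13.2 0;66 0 0 0 0;66 0 0 0 0;66 0 0 0 0"

```text
time_s: 45.52
position: [0.5851, 0.3285, 0.0956]
tcp_rot: [[0.067, -0.002, -0.998], [0.998, -0.002, 0.067], [-0.002, -1.0, 0.002]]
force: [-0.4, -0.0, -0.3]
opening: 0.759
```

Run:
```python
from h import *
c=cam('wrist'); rollers(c); go(588.5,330,-16,86.1); cv2.imwrite('pics/w9.png',c['image'])
```

```text
roller p 0.95 [253. 181. 312. 248.] [587.  329.4  50.   54. ] 86.3 top 0.072 board [-52.3 348.2]
at [586.2 327.5  96.3] th 86.05 -> turn -0.05 shift [  2.7 112.3  -2.1]
```

>>> send_rows --moves "66 2 20 -1.5 0;66 0 20 0 0;66 0 20 0 0;66 0 18 0 0;66 0 16 0 0;66 0 10 0 0;66 0 5 0 0;66 0 2 0 0;66 0 0 0 0;66 0 0 0 0;35 0 0 0 0;35 0 0 0 0;35 0 0 0 0;35 0 0 0 0;35 0 0 0 0;35 0 0 0 0;35 0 0 0 0"

```text
time_s: 47.03
position: [0.588, 0.3308, -0.0132]
tcp_rot: [[0.067, 0.001, -0.998], [0.998, -0.0, 0.067], [-0.0, -1.0, -0.001]]
force: [-1.2, -1.1, 5.1]
opening: 0.573
```

>>> send_rows --moves "35 0 -15 0 0;35 0 -25 0 0;35 0 -35 0 0;35 0 -35 0 0;35 0 0 0 -2.6;35 0 0 0 -2.7;35 0 0 0 0"

```text
time_s: 47.62
position: [0.5872, 0.3311, 0.0959]
tcp_rot: [[-0.026, -0.0, -1.0], [1.0, 0.0, -0.026], [0.0, -1.0, 0.0]]
force: [-0.7, 0.6, -2.3]
opening: 0.572
```

```bash
python3 -c "
from h import *
go(694,93.2,40,91.35); print(read_state()['opening'])"
```

```text
at [587.2 331.1  95.9] th 91.48 -> turn 0.13 shift [-240.4   55.9 -101.2]
0.5723249716686022
```

>>> send_rows --moves "35 -30 0 -12.5 0;35 -30 0 -12.5 0;35 -30 0 -12.5 0;35 -30 0 -12.5 0;35 -30 0 -12.5 0;35 -30 0 -12.5 0;35 -30 0 -12.5 0;35 -30 0 -12.5 0;35 0 20 0 0;35 0 20 0 0;35 0 16 0 0;35 0 12 0 0;35 0 6 0 0;35 0 0 0 0;35 0 0 0 0;35 0 0 0 0"

```text
time_s: 48.95
position: [0.6947, 0.0938, 0.023]
tcp_rot: [[-0.025, 0.002, -1.0], [1.0, 0.0, -0.025], [-0.0, -1.0, -0.002]]
force: [0.0, 0.3, -2.8]
opening: 0.573
```

Run:
```python
from h import *
c=cam('wrist'); findchock(c); go(692.5,93.2,13.6,91.35)
```

```text
chock origin [653.7 -16.8] yaw 1.7 len 35.2 wid 43.4 grip [639.7 -17.2] zmax 0.065 n 4634 hub [26.3 44.5]
chock origin [652.1  93.4] yaw 1.7 len 45.6 wid 42.5 grip [638.2  93. ] zmax 0.065 n 4970 hub [27.2 43.2]
chock origin [658.9 -19.6] yaw -85.1 len 5.1 wid 13.9 grip [657.7  -5.6] zmax 0.051 n 178 hub [11.6  1.5]
at [694.8  93.7  23.3] th 91.45 -> turn 0.1 shift [-0.5  9.7  2.3]
```

>>> send_rows --moves "35 -0.4 4 1.5 0;35 0 2.5 0 0;35 0 1.5 0 0;35 0 0 0 0;35 0 0 0 0"

```text
time_s: 49.42
position: [0.6922, 0.0931, 0.0142]
tcp_rot: [[-0.025, 0.0, -1.0], [1.0, 0.0, -0.025], [0.0, -1.0, -0.0]]
force: [-0.9, 0.1, -2.0]
opening: 0.574
```

>>> send_rows --moves "35 0 1.2 0 0;35 0 0 0 0;51 0 0 0 0;51 0 0 0 0;53 0 0 0 0;56 0 0 0 0;60 0 0 0 0;66 0 0 0 0;66 0 0 0 0;66 0 0 0 0;66 0 -10 0 0;66 0 -20 0 0;66 0 -30 0 0;66 0 -35 0 0;66 0 0 0 0"

```text
time_s: 50.67
position: [0.6979, 0.0931, 0.1167]
tcp_rot: [[-0.025, 0.015, -1.0], [1.0, -0.0, -0.025], [-0.001, -1.0, -0.015]]
force: [1.5, -0.4, 1.5]
opening: 0.759
```

Run:
```python
from h import *
c=cam('wrist'); rollers(c); findchock(c); cv2.imwrite('pics/w10.png',c['image'])
c=cam('top'); rollers(c); go(437,-370,120,93.5)
```

```text
roller p 0.8 [  0. 165.  84. 234.] [ 690.7 -126.7   49.    56. ] 89.5 top 0.099 board [  40.6 -110.2]
roller p 0.65 [112. 166. 199. 237.] [689.5 -17.2  55.7  51.3] 1.5 top 0.099 board [42.  -0.7]
roller p 0.61 [250. 166. 314. 235.] [688.1  92.6  57.1  50. ] 1.5 top 0.099 board [ 43.2 109.1]
chock origin [ 654.9 -127.1] yaw 2.2 len 34.1 wid 42.6 grip [ 640.9 -127.6] zmax 0.065 n 1958 hub [27.3 43.8]
chock origin [653.8 -16.8] yaw 1.7 len 33.5 wid 42.6 grip [639.8 -17.2] zmax 0.066 n 2029 hub [25.  43.3]
chock origin [652.3  93.6] yaw 1.5 len 33.7 wid 41.5 grip [638.3  93.2] zmax 0.065 n 1717 hub [31.7 41.7]
chock origin [ 662.5 -129.2] yaw -80.5 len 7.5 wid 12.0 grip [ 660.1 -115.4] zmax 0.05 n 99 hub [10.7  2.5]
roller p 0.82 [287. 106. 310. 129.] [691.2 -17.6  50.3  54.6] 89.5 top 0.102 board [43.7 -1.1]
roller p 0.68 [336. 106. 356. 132.] [ 691.9 -127.8   56.7   51. ] 2.1 top 0.102 board [  41.8 -111.3]
at [691.4  93.1 107.6] th 91.43 -> turn -2.07 shift [-446.7  -12.4  282.2]
```

View pics/w10.png

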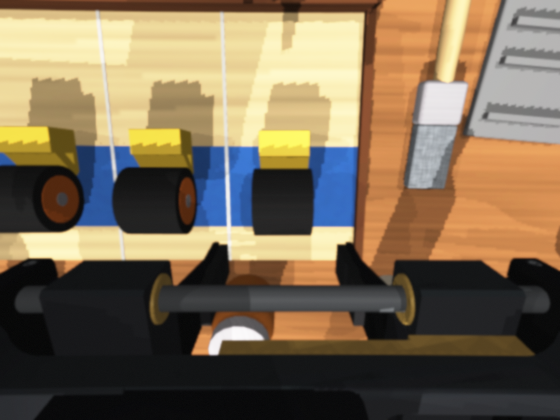

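All three rollers lie against their chocks on the blue band, at pixels (40,200), (155,200) and (283,200). The rack is empty and the brush hasn't moved. Now the blower control.

>>> send_rows --moves "60 0 0 0 -2.1;60 -29.8 -0.8 18.8 0;60 -29.8 -0.8 18.8 0;60 -29.8 -0.8 18.8 0;60 -29.8 -0.8 18.8 0;60 -29.8 -0.8 18.8 0;60 -29.8 -0.8 18.8 0;60 -29.8 -0.8 18.8 0;60 -29.8 -0.8 18.8 0;60 -29.8 -0.8 18.8 0;60 -29.8 -0.8 18.8 0;60 -29.8 -0.8 18.8 0;60 -29.8 -0.8 18.8 0;60 -29.8 -0.8 18.8 0;60 -29.8 -0.8 18.8 0;60 -29.8 -0.8 18.8 0;60 0 0 0 0;60 0 0 0 0;60 0 0 0 0"

```text
time_s: 52.45
position: [0.4374, -0.3693, 0.1186]
tcp_rot: [[-0.061, -0.002, -0.998], [0.998, 0.003, -0.061], [0.003, -1.0, 0.002]]
force: [0.5, 0.3, 0.1]
opening: 0.691
```

Run:
```python
from h import *
print(redgrip('wrist')); go(436.5,-370.2,24,93.5); c=cam('top'); rollers(c)
```

```text
(628, (array([ 436.6, -370. ,   19.4,   23.9]), 3.0))
at [ 437.8 -368.8  118.8] th 93.56 -> turn 0.06 shift [-1.3 94.8  1.4]
roller p 0.82 [239. 105. 264. 131.] [690.   93.6  54.6  50.6] 1.0 top 0.101 board [ 45.1 110.1]
roller p 0.71 [ 93. 274. 126. 304.] [294.1 443.1  49.6  51.4] 65.8 top 0.064 board [-342.5  468.8]
roller p 0.7 [335. 106. 362. 132.] [ 692.8 -128.3   56.    51.7] 3.7 top 0.101 board [  42.7 -111.8]
roller p 0.63 [145. 268. 176. 304.] [307.5 322.4  48.1  52.3] 47.0 top 0.066 board [-331.9  347.8]
roller p 0.6 [287. 104. 310. 130.] [691.5 -17.7  50.4  54.7] 89.3 top 0.101 board [44.  -1.2]
```

>>> send_rows --moves "60 -1.2 18 0.7 0;60 0 18 0.6 0;60 0 18 0 0;60 0 16 0 0;60 0 12 0 0;60 0 8 0 0;60 0 4 0 0;60 0 0 0 0;60 0 0 0 0;15 0 0 0 0;15 0 0 0 0;15 0 0 0 0;15 0 0 0 0;15 0 0 0 0;15 0 0 0 0;15 0 0 0 0"

```text
time_s: 53.93
position: [0.4366, -0.37, 0.026]
tcp_rot: [[-0.061, -0.001, -0.998], [0.998, 0.003, -0.061], [0.003, -1.0, 0.001]]
force: [0.7, 3.6, 4.7]
opening: 0.319
```

Run:
```python
from h import *
s=read_state(); print(s['position'],s['opening']); c=cam('top')
print([(r['p'],at_z(c,r['pixel'][::-1],.09)*1000) for r in mark_of(c,'mark')],[(r['p'],at_z(c,r['pixel'][::-1],.09)*1000) for r in mark_of(c,'speed_top')])
```

```text
[ 0.43657093 -0.37001498  0.02598029] 0.31904163573202415
[(0.56, array([[497.53352717, 314.43175884,  90.        ]])), (0.55, array([[ 527.29418438, -362.0921863 ,   90.        ]]))] []
```

Gripped again at 27.8 mm. Slide it 85 mm towards the green lines.

>>> send_rows --moves "15 0 0 -6 0;15 0 0 -10 0;15 0 0 -12 0;15 0 0 -12 0;15 0 0 -12 0;15 0 0 -12 0;15 0 0 -10 0;15 0 0 -6 0;15 0 0 -3 0;15 0 0 -2 0;15 0 0 0 0;15 0 0 0 0;15 0 0 0 0;15 0 0 0 0"

```text
time_s: 55.25
position: [0.522, -0.3654, 0.026]
tcp_rot: [[-0.061, 0.0, -0.998], [0.998, 0.002, -0.061], [0.002, -1.0, -0.0]]
force: [0.9, 4.5, 5.1]
opening: 0.321
```

Run:
```python
from h import *
s=read_state(); print(s['position'],s['opening'],s['force'])
c=cam('scene'); cv2.imwrite('pics/s3.png',cv2.resize(c['image'][300:420,100:320],(800,436),interpolation=cv2.INTER_CUBIC)); print(redgrip('wrist'))
```

```text
[ 0.521971   -0.36539696  0.0260106 ] 0.3211150943418872 [0.88225684 4.45436098 5.07906461]
(1360, (array([ 519.6, -365.7,   15.4,   27.5]), 2.7))
```

The control has moved 85.4 mm from the stop position. Release, lift clear, then check everything.

>>> send_rows --moves "50 0 0 0 0;60 0 0 0 0;60 0 0 0 0;60 0 0 0 0;60 0 0 0 0;60 0 -15 0 0;60 0 -25 0 0;60 0 -30 0 0;60 0 -30 0 0;60 0 -30 0 0;60 0 0 30 0;60 20 0 30 0;60 25 0 30 0;60 25 0 0 0;60 0 0 0 0;60 0 0 0 0"

```text
time_s: 56.68
position: [0.4274, -0.3017, 0.1562]
tcp_rot: [[-0.062, 0.0, -0.998], [0.998, -0.001, -0.062], [-0.001, -1.0, -0.0]]
force: [-0.2, -1.4, 0.2]
opening: 0.689
```

Run:
```python
from h import *
c=cam('wrist'); print(redgrip('wrist')); cv2.imwrite('pics/w11.png',c['image']); P=at_z(c,[[273,233]],.036)
c=cam('top'); rollers(c); findchock(c); print(redgrip('top'))
cv2.imwrite('pics/top1.png',cv2.resize(c['image'][80:330,80:480],(800,500),interpolation=cv2.INTER_CUBIC))
h=hsv(c); g=cv2.inRange(h,(38,60,30),(85,255,255)); g[:,:405]=0; g[:,480:]=0
if g.any(): Q=pts(c,g>0); print('green',len(Q),Q.mean(0),Q.min(0),Q.max(0))
```

```text
(4, (array([ 5.171e+02, -3.520e+02,  3.400e+00,  1.000e-01]), 2.8))
roller p 0.91 [238. 105. 262. 133.] [688.9  93.3  56.6  51. ] 3.2 top 0.101 board [ 44.  109.8]
roller p 0.89 [ 91. 276. 128. 304.] [294.3 444.1  50.   51.5] 66.6 top 0.065 board [-342.2  469.8]
roller p 0.88 [289. 106. 312. 132.] [691.3 -17.5  50.3  54.7] 89.7 top 0.102 board [43.8 -1. ]
roller p 0.57 [147. 271. 172. 301.] [307.3 320.6  47.9  49.7] 49.1 top 0.065 board [-332.1  346. ]
chock origin [ 657.4 -131.1] yaw 0.5 len 33.9 wid 47.6 grip [ 643.4 -131.2] zmax 0.072 n 275 hub [28.5 40.6]
chock origin [655.4 -18.5] yaw -0.8 len 36.3 wid 44.2 grip [641.4 -18.3] zmax 0.068 n 277 hub [44.2 24.2]
chock origin [653.9  93.3] yaw 3.0 len 35.3 wid 43.1 grip [639.9  92.6] zmax 0.07 n 273 hub [22.5 42.7]
(82, (array([ 524.8, -364. ,   27.4,   17. ]), 89.4))
green 8 [ 0.52301869 -0.35052941  0.03617772] [ 0.5204293  -0.40829386  0.03208391] [ 0.52643446 -0.32181657  0.04038058]
```

View pics/top1.png

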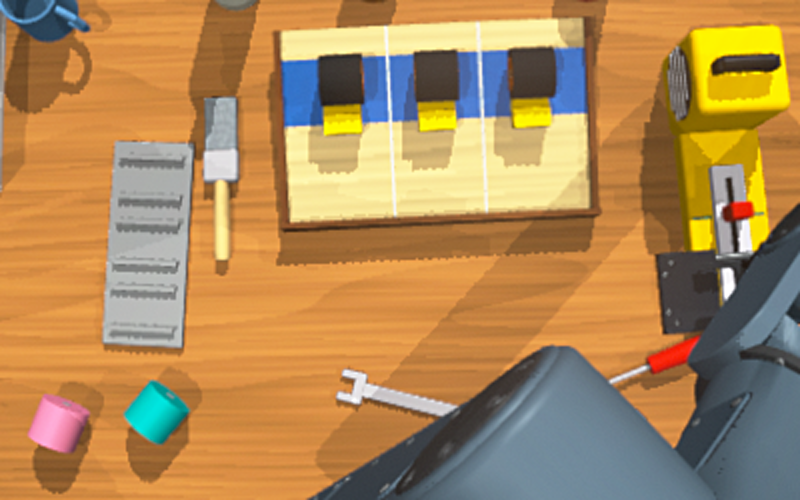

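View pics/w11.png

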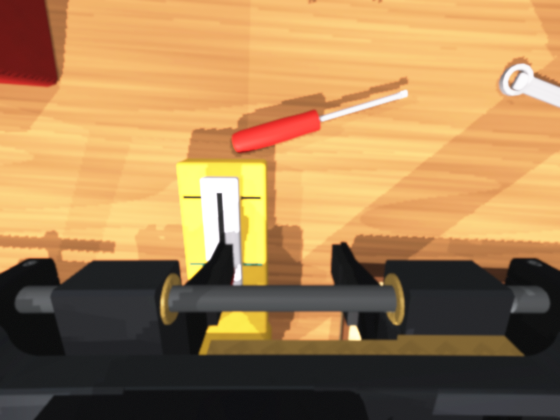

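The last top view shows all three rollers at board x of about 42 to 45 mm, each against its chock on the blue band. The red grip is level with the green lines: grip x 0.5248, green x 0.523, same camera. The brush and screwdriver are where they were, and the gripper is clear.

```bash
python3 -c "
from h import *
print(read_state()['time_s'],read_state()['force']); print(hand_in())"
```

```text
56.9333 [-0.31017781 -0.08917149 -0.35521197]
the job is handed in; nothing more can be done
None
```

The job is handed in, at 56.9 s of the 210 s allowed. No verdict was reported.

I slid the blower control back to its end stop, where the force rose to 13 N. I then set the three yellow chocks on the lower edge of the blue band, and one of them had been knocked about 42 mm aside before I picked it up. Each of the three rollers was laid against its own chock, and the control was slid 85.4 mm to the green lines.

**Last checks**
- **Rollers:** all three are let go and at rest, with centres at board x of about 42–45 mm. They sit about 34–37 mm uphill of their chocks, against 37.4 mm nominal, and within about 3 mm sideways. The network missed one roller in the last top view, but it shows in the picture and was measured earlier.
- **Control:** about 2 mm from the green lines in the top view and 85.4 mm by arm travel; the allowed error is 8 mm.
- **Other things:** the brush and screwdriver look unmoved, and the gripper touches nothing.

**What disagreed**
- **Finger height:** the fingers really end about 40 mm above the reported TCP. My first attempt on the control closed on air because of this; two cameras confirmed it, and I corrected every height after that.
- **Camera positions:** the top and wrist cameras differ by about 2 mm in position.

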